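# Weigh an absorber cartridge on the hook scale and sort it

## Task

Weigh the absorber cartridge: hang it by its cross-bar on the sprung hook of the scale, letting the hook take the weight gradually so that it neither drops nor springs, let go and leave it hanging untouched until it has come fully to rest for a couple of seconds, and note the weight. Then take it gently off the hook and stand it upright and softly in the round tray if it weighs more than 300 g (pointer below the long tick), or in the square tray if it weighs less. Leave the other things on the bench where they are.

Things in the scene. Friction and masses are not known exactly. Their poses are not given: they have to be found in the camera images.
- cartridge: Absorber cartridge, the thing to weigh; origin at the centre of its underside, z up, 154 mm tall. A steel can 50 mm in diameter with a grey cap (52 mm) whose top is at 60 mm; on it a wire frame, on the frame a grey grip tab. Mass unknown, 150 to 450 g. Starts upright on the bench. The same after half a turn about z.
- cart_bar (a point): Underside of the frame's cross-bar at mid length, 104 mm above the cartridge's underside: what rests on the hook. The 8 mm round bar runs along the cartridge's y between two upright 6 mm rods, 22 mm either side of the axis. Below it is an open window 38 mm wide (y) and 44 mm high, down to the cap, that one looks through along x.
- cart_grip (a point): Centre of the grip tab, on the axis 136 mm above the cartridge's underside, 32 mm above cart_bar. The tab is 24 mm along y, 14 mm along x, from 110 to 154 mm above the underside. Pinched from above across its 24 mm (along y), the fingers pass either side of the hook, which lies in the x-z plane. The cross-bar's top is 24 mm below this point.
- saddle (a point): Lowest place of the scale's hook, where the hung bar's underside rests: 240 mm above the bench unloaded, sinks straight down under load. z up, x horizontal, pointing from the hook's open side (robot's side) back to the stand. To hang: window facing along this x, come in along +x with the bar's underside 16 to 35 mm above this point, then lower.
- nose (a point): End of the hook's upturned nose: 22 mm on the -x side of the saddle, its top 16 mm above the saddle. The hook is 8 mm round steel wire in one vertical plane (x-z); it reaches 9 mm below the saddle point; behind the saddle it rises 10 mm and runs on nearly level along +x for 130 mm to the scale's plate.
- hook (a joint): Scale reading, m: how far the hook has sunk; 0 unloaded, down positive, stop at 0.11. Soft spring, 1 mm for each 5 g (49 N/m): 0.060 is 300 g. Lightly damped: released out of balance it bounces for 2 or 3 s. Delicate: the hook must never move faster than 0.12 m/s, down or up, loaded or not.
- stand: The fixed scale stand: origin on the bench under the saddle, x as the saddle's. Base plate 170 x 140 x 12 mm begins 80 mm behind the origin, a 410 mm post 165 mm behind. On the post an upright white plate 56 mm wide, ticks on both faces each 50 g; the long tick, out past both edges, is 300 g. A dark flat pointer 80 mm wide sinks with the hook along it.
- square_tray: Square steel tray: 120 mm square outside, walls 4 mm, rim 22 mm above the bench. Origin at the centre of its underside, on the bench; the inner floor is 5 mm above it. Fixed.
- round_tray: Round steel tray: 120 mm in diameter outside, wall 4 mm, rim 22 mm above the bench. Origin at the centre of its underside, on the bench; the inner floor is 5 mm above it. Fixed.
- jar: Bystander, to be left alone: amber glass jar with a black cap, 56 mm wide, 85 mm tall; origin at the centre of its underside.
- beaker: Bystander, to be left alone: open glass beaker, 68 mm wide, 85 mm tall; origin at the centre of its underside.
- stopper: Bystander, to be left alone: cork stopper, 34 mm wide, 30 mm tall; origin at the centre of its underside.
- cap: Bystander, to be left alone: small brass cap with a stem, 34 mm wide, 28 mm tall; origin at the centre of its underside.
- screwdriver: Bystander, to be left alone: screwdriver lying on the bench, about 200 mm long; origin under its middle.
- wash: Bystander, to be left alone: white plastic bottle, 64 mm wide, 160 mm tall; origin at the centre of its underside.
- boss: Bystander, to be left alone: aluminium clamp boss with a thumb screw, 62 mm long, 40 mm tall; origin at the centre of its underside.
Things that resemble listed ones, but are neither listed nor needed, are in the scene too. What is shaped like the round_tray but black, blue or yellow is not meant.

How it is judged:
On the way:
1. the cartridge hangs on the hook, let go, and stays at rest for a second (contact force between cartridge and stand above 1 N and value of joint hook above 0.02 m and horizontal distance between cart_bar and saddle below 0.015 m and contact force between cartridge and the fingers below 0.05 N and contact force between the arm and cartridge below 0.05 N and contact force between the fingers and stand below 0.05 N and velocity of joint hook between -0.012 and 0.012 m/s and linear speed of cartridge below 0.03 m/s), for 1 s.
At the end, for the whole second after the job is handed in: The cartridge stands upright (within 7 degrees), at rest and let go, inside the round tray if it weighs over 300 g or inside the square tray if under 300 g (within 20 g of 300 g either tray will do), and the hook is back at zero, unloaded (((horizontal distance between cart_bar and round_tray below 0.045 m and contact force between cartridge and round_tray above 1 N and contact force between cartridge and round_tray above 2.75 N) or (horizontal distance between cart_bar and square_tray below 0.045 m and contact force between cartridge and square_tray between 1 and 3.14 N)) and angle between cart_bar's own z axis and vertical below 0.12 rad and linear speed of cartridge below 0.02 m/s and value of joint hook below 0.004 m); the robot touches nothing.
It fails at once if the hook drops, springs or is snatched (faster than 0.12 m/s) (velocity of joint hook above 0.12 m/s or velocity of joint hook below -0.12 m/s).
It fails at once if the cartridge is dropped or slammed into a tray (faster than 0.3 m/s within 15 mm of its floor) (linear speed of cartridge above 0.3 m/s and height (world z) of cartridge below 0.02 m and (horizontal distance between cartridge and round_tray below 0.06 m or horizontal distance between cartridge and square_tray below 0.06 m)).
It fails at once if a bystander is moved more than 30 mm (distance of any of jar, beaker, stopper, cap, screwdriver, wash, boss from where it was at the start of the episode above 0.03 m).
It also fails if it takes over 67 s, if anything falls off the work surface, if the arm or the gripper's body presses on something with over 40 N, if the wrist force passes 120 N, or if a joint passes its speed limit or range.

## Robot

A 7-joint arm with a two-finger parallel gripper is mounted at the origin on the work surface. World frame = base frame: x ahead of the robot, y to its left, z up, the work surface at z = 0. Lengths are in m, angles in rad, forces in N, time in s.
With the tool pointing down it reaches from about 0.4 to 0.85 m from the base axis. Payload 4.4 kg.
Tool frame: the origin (TCP) lies midway between the tips of the shut fingers; the grasp point (between the pads) lies 19 mm behind it; z points along the fingers, y is the direction in which the jaws open and shut (so a half turn about z gives the same grasp; the last joint's range is limited). The gripper opens to 94 mm and grips with 3 to 60 N. Pads are 16 mm wide; open, the fingers measure 119 mm over their backs; the gripper's body (75 mm by 177 mm) begins 78 mm behind the grasp point.
Start: joints at [1.258, 0.628, 0.038, 1.517, -0.027, 0.996, -0.02], TCP at [0.159, -0.63, 0.172] pointing down, gripper open.
Joint ranges: [-3.06, 3.06], [-0.37, 2.12], [-1.25, 1.32], [0.18, 2.47], [-1.1, 4.24], [0.23, 1.98], [-2.94, 2.94]. Speed limits (rad/s): [2.57, 2.57, 3.14, 3.14, 3.14, 3.14, 3.14].

## Interface

Orientations are given as a unit quaternion [w, x, y, z].
In Python, from cell import r gives the robot as it stands. The module is installed in compiled form; this text tells all that it offers.
- The arm moves only by the shell command python3 -m pendant 'ROWS'. ROWS is JSON, a list of rows, each an object of numbers: "gripper": the opening, from 0 (shut) to 1 (fully open); "dx", "dy", "dz": the shift along the tool's x, y, z in cm; "rx", "ry", "rz": the turn, a rotation vector about the tool's x, y, z in degrees. In form: [{"gripper": .., "dx": .., "dy": .., "dz": .., "rx": .., "ry": .., "rz": ..}, ...]. A call has 1 to 8 rows; each row shifts and turns the commanded pose from where the row before left it, along the tool's axes as they then stand; what a row does not reach is not made up. A row lasts 1/8 s, in which the tool goes at most 62.5 mm and 10.7 degrees, less where a joint would pass 70% of its speed; a pose out of reach is approached as far as the arm can. A call with a gripper value outside its range is refused whole. The fingers move at their own pace and stop on an object; the grip force is fixed at half the most. Time passes only in rows, so rows that do not move let the fingers close. It gives the time, the measured TCP pose, the force and the opening at its end, in the units of the state.
- r.get_obs(): the state, without advancing time (a new reading comes with each control period).
- r.get_image(name): name is "side" or "top"; returns a dict with "image" (420x560x3 uint8, red, green, blue), "range_z" (420x560 float32, m along the optical axis (not along the pixel's ray), 0 where there is no reading), "camera_matrix" (3x3 intrinsics, pixels), "R" (3x3) and "t" (3): a world point X has camera coordinates R X + t. Camera axes: x right, y down, z forward; pixel columns grow to the right and rows downward; lengths in m; the calibration is good to about 2 mm. A picture is of the moment at which its call begins.
- r.finish_job(): hands the job in, once; it reports no verdict.
The state is a dict: "t": time; "joint_pos": joint angles; "dq": joint speeds; "tau": joint torques, N m; "position": TCP position; "tcp_rot": TCP orientation; "contact_force": force on the tool from outside, world axes, zero at the start; "ft_torque": the same for the moment, N m; "grip_width": finger opening in m.
Only numpy, scipy, OpenCV 4.12 (cv2) and the standard library are available. Lean on these libraries where they do the work, as an engineer would, in place of code of your own. Each camera call takes 0.05 s, during which the arm holds its last target.

## Working session

There is one attempt and no reset: what is moved stays moved. The work goes in short steps, Python scripts to look and compute and a shell command to move; the robot and the scene stay as the last step left them, time stands still between calls to the robot, and variables do not carry over. Pictures are saved under pics/ and viewed, and the job is handed in when it is done.

```bash
mkdir -p pics; cat > h.py <<'E'
import numpy as np, cv2
from cell import r
def snap(n,tag):
    d=r.get_image(n); cv2.imwrite(f'pics/{tag}.png',cv2.cvtColor(d['image'],cv2.COLOR_RGB2BGR)); np.savez(f'/tmp/{tag}.npz',**d); return d
def load(tag): return np.load(f'/tmp/{tag}.npz')
def crop(tag,x0,y0,x1,y1,s,out):
    im=cv2.imread(f'pics/{tag}.png')[y0:y1,x0:x1]; cv2.imwrite(f'pics/{out}.png',cv2.resize(im,None,fx=s,fy=s,interpolation=cv2.INTER_CUBIC))
def px(d,u,v,z=None,h=None):
    K=d['camera_matrix'];R=d['R'];t=d['t']
    ray=np.linalg.inv(K)@[u,v,1]
    c=-R.T@t; w=R.T@ray
    if h is not None: return c+w*(h-c[2])/w[2]
    if z is None: z=float(d['range_z'][int(round(v)),int(round(u))])
    return c+w*z
def proj(d,X):
    p=d['camera_matrix']@(d['R']@np.array(X)+d['t']); return p[:2]/p[2]
E
python3 - <<'E'
from h import *
for n in('side','top'):
    d=snap(n,n+'0'); print(n,d['camera_matrix'].tolist(),(-d['R'].T@d['t']).round(3),d['R'].round(3).tolist())
o=r.get_obs();print({k:np.round(v,3).tolist() for k,v in o.items()})
E
```

```text
side [[480.66771606891166, 0.0, 275.2668283338827], [0.0, 480.66771606891166, 205.06398928524948], [0.0, 0.0, 1.0]] [0.326 1.068 0.964] [[-0.992, -0.122, 0.018], [-0.087, 0.591, -0.802], [0.088, -0.797, -0.597]]
top [[485.37604182803256, 0.0, 273.92044531732404], [0.0, 485.37604182803256, 209.6763971447536], [0.0, 0.0, 1.0]] [0.163 0.004 1.773] [[-0.011, -1.0, -0.005], [-0.983, 0.012, -0.181], [0.181, 0.003, -0.983]]
{'t': 0.1, 'joint_pos': [1.258, 0.629, 0.038, 1.518, -0.027, 0.996, -0.02], 'dq': [-0.001, -0.002, 0.0, -0.002, 0.002, -0.0, -0.001], 'tau': [0.002, -55.079, 1.147, -18.712, -0.052, 0.019, 0.0], 'position': [0.159, -0.63, 0.171], 'tcp_rot': [-0.001, 0.992, 0.123, -0.0], 'contact_force': [-0.509, -0.346, -0.127], 'ft_torque': [0.035, 0.002, 0.017], 'grip_width': 0.094}
```

View pics/side0.png

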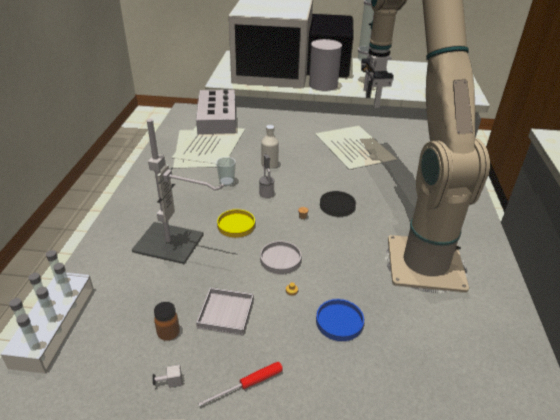

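View pics/top0.png

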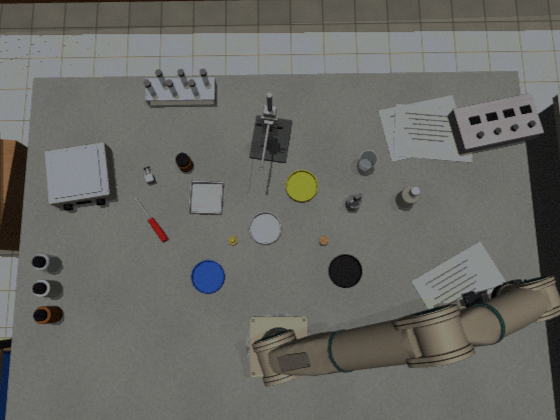

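```bash
python3 - <<'E'
from h import *
crop('side0',215,115,315,215,6,'c1'); crop('top0',330,140,430,220,7,'c2'); crop('side0',110,110,270,270,4,'c3');crop('top0',230,80,320,210,4,'c4')
a=cv2.imread('pics/c1.png');b=cv2.imread('pics/c2.png')
E
```

```text
(no output)
```

View pics/c1.png

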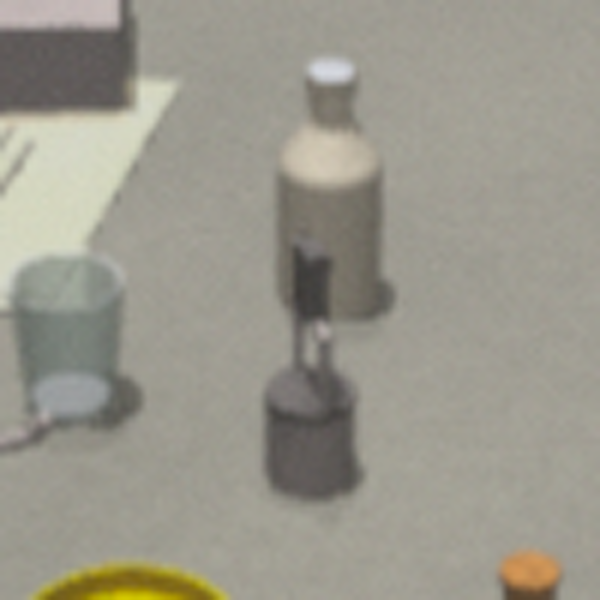

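View pics/c2.png

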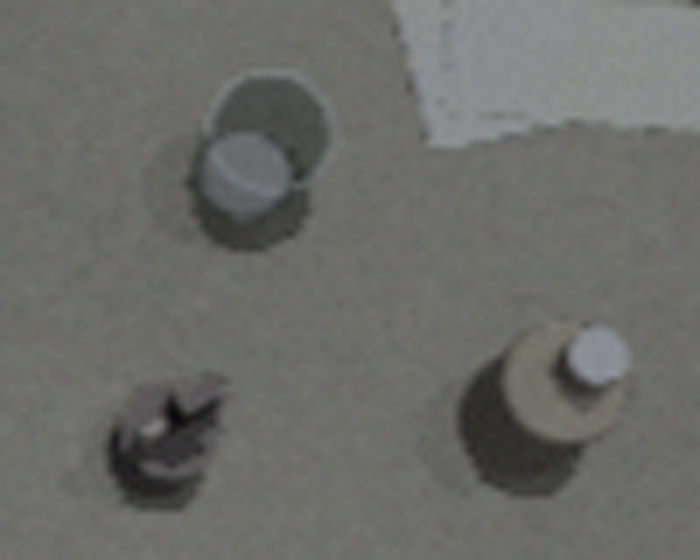

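View pics/c3.png

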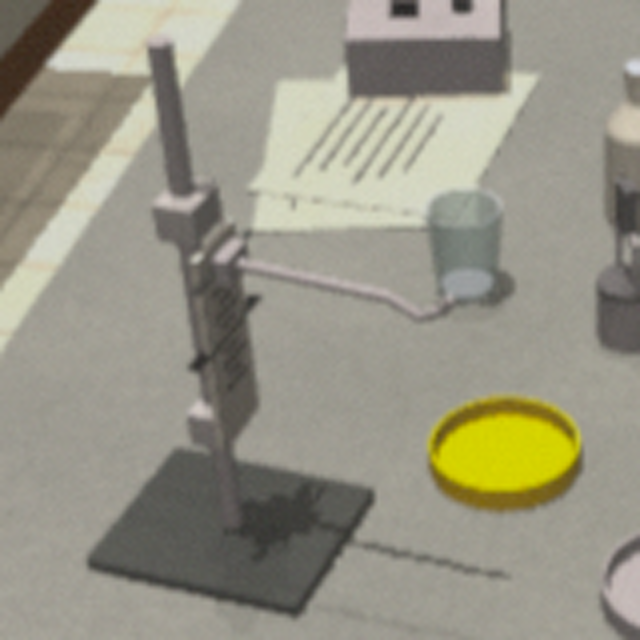

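View pics/c4.png

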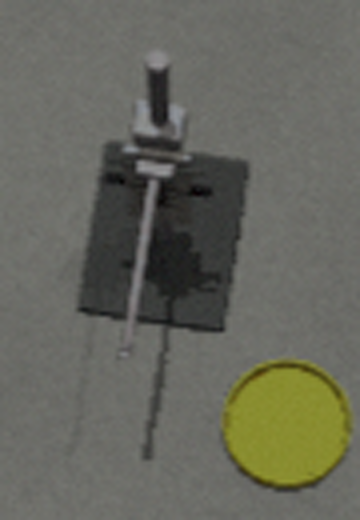

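c1/c2 show the candidates: cartridge (dark can with wire frame and tab) at side (267,180) and top (354,201); wash bottle at side (270,150); beaker at side (226,172). I choose the can with the frame. The steel round tray is at top (265,229), and the yellow, black and blue ones are decoys. The hook tip is at side (217,187) and top (261,168).

```bash
python3 - <<'E'
from h import *
def cloud(tag):
    d=load(tag);z=d['range_z'];v,u=np.mgrid[:420,:560]
    ray=np.linalg.inv(d['camera_matrix'])@np.stack([u.ravel(),v.ravel(),np.ones(u.size)])
    P=(d['R'].T@(ray*z.ravel()-d['t'][:,None])).T; P[z.ravel()==0]=np.nan
    return P.reshape(420,560,3)
for tag,c in(('side0',(255,150,285,205)),('top0',(340,188,370,215))):
    P=cloud(tag); Q=P[c[1]:c[3],c[0]:c[2]].reshape(-1,3)
    for lo,hi in((.01,.05),(.052,.068),(.07,.1),(.1,.112),(.112,.15),(.149,.17)):
        m=(Q[:,2]>lo)&(Q[:,2]<hi); q=Q[m]
        if m.any(): print(tag,lo,hi,m.sum(),np.median(q,0).round(3),q.min(0).round(3),q.max(0).round(3))
# hook
for tag,c in(('side0',(165,165,235,195)),('top0',(255,95,285,180))):
    P=cloud(tag); Q=P[c[1]:c[3],c[0]:c[2]].reshape(-1,3); q=Q[(Q[:,2]>.2)&(Q[:,2]<.3)]
    print(tag,len(q)); q=q[np.argsort(q[:,0])]; print(q[::max(1,len(q)//30)].round(3).tolist())
d=load('top0'); e=load('side0')
print('tray top',[px(d,*p,h=.022).round(3) for p in((265,229),(207,198),(302,186))])
print('tray side',[px(e,*p,h=.022).round(3) for p in((281,257),(226,311),(236,222))])
print('hook tip top',px(d,261,168,h=.25))
for n,p in dict(jar=(184,162),beaker=(366,163),wash=(410,195),stopper=(323,240),cap=(232,240),scr=(158,229),boss=(149,175)).items(): print(n,px(d,*p,h=.04).round(3))
E
```

```text
side0 0.01 0.05 232 [ 0.504 -0.265  0.03 ] [ 0.482 -0.474  0.01 ] [ 0.56  -0.248  0.05 ]
side0 0.052 0.068 169 [ 0.509 -0.284  0.059] [ 0.48  -0.473  0.052] [ 0.547 -0.249  0.068]
side0 0.07 0.1 70 [ 0.512 -0.437  0.077] [ 0.492 -0.46   0.07 ] [ 0.547 -0.251  0.098]
side0 0.1 0.112 13 [ 0.498 -0.261  0.109] [ 0.495 -0.284  0.102] [ 0.515 -0.254  0.112]
side0 0.112 0.15 61 [ 0.505 -0.269  0.13 ] [ 0.497 -0.284  0.112] [ 0.515 -0.259  0.15 ]
side0 0.149 0.17 20 [ 0.504 -0.273  0.153] [ 0.497 -0.289  0.149] [ 0.515 -0.264  0.157]
top0 0.01 0.05 39 [ 0.493 -0.262  0.02 ] [ 0.482 -0.343  0.01 ] [ 0.558 -0.252  0.049]
top0 0.052 0.068 112 [ 0.501 -0.275  0.061] [ 0.48  -0.302  0.053] [ 0.534 -0.251  0.068]
top0 0.07 0.1 3 [ 0.497 -0.256  0.077] [ 0.495 -0.257  0.07 ] [ 0.505 -0.255  0.082]
top0 0.1 0.112 11 [ 0.498 -0.264  0.11 ] [ 0.494 -0.3    0.103] [ 0.518 -0.253  0.112]
top0 0.112 0.15 19 [ 0.5   -0.269  0.135] [ 0.496 -0.286  0.113] [ 0.506 -0.257  0.148]
top0 0.149 0.17 27 [ 0.506 -0.278  0.155] [ 0.498 -0.289  0.151] [ 0.515 -0.264  0.16 ]
side0 317
[[0.577, 0.051, 0.25], [0.582, 0
[... 1179 characters left out ...]
02, 0.267], [0.746, 0.021, 0.266], [0.746, 0.031, 0.265], [0.747, 0.044, 0.264], [0.748, 0.037, 0.27], [0.749, 0.043, 0.203], [0.75, 0.051, 0.264], [0.751, 0.024, 0.278], [0.756, 0.034, 0.292], [0.759, 0.001, 0.284], [0.767, 0.04, 0.3], [0.776, 0.037, 0.294]]
tray top [array([0.415, 0.043, 0.022]), array([0.533, 0.256, 0.022]), array([ 0.574, -0.096,  0.022])]
tray side [array([0.418, 0.055, 0.022]), array([0.533, 0.273, 0.022]), array([ 0.575, -0.085,  0.022])]
hook tip top [0.58154012 0.04896687 0.25      ]
jar [0.666 0.34  0.04 ]
beaker [ 0.653 -0.333  0.04 ]
wash [ 0.531 -0.487  0.04 ]
stopper [ 0.37  -0.165  0.04 ]
cap [0.374 0.161 0.04 ]
scr [0.417 0.428 0.04 ]
boss [0.618 0.468 0.04 ]
```

```bash
python3 - <<'E'
from h import *
from scipy.optimize import least_squares
def cloud(tag):
    d=load(tag);z=d['range_z'];v,u=np.mgrid[:420,:560]
    ray=np.linalg.inv(d['camera_matrix'])@np.stack([u.ravel(),v.ravel(),np.ones(u.size)])
    P=(d['R'].T@(ray*z.ravel()-d['t'][:,None])).T
    return P[z.ravel()>0]
for tag in('side0','top0'):
    P=cloud(tag); near=np.hypot(P[:,0]-.506,P[:,1]+.276)<.04; Q=P[near]
    def ml(lo,hi):return Q[(Q[:,2]>lo)&(Q[:,2]<hi)]
    q=ml(.008,.056)[:,:2]; f=least_squares(lambda c:np.hypot(*(q-c).T)-.025,[.506,-.276],loss='soft_l1',f_scale=.002); print(tag,'can side fit',f.x.round(4),len(q))
    q=ml(.147,.165)[:,:2]; print('tabtop mean',q.mean(0).round(4),len(q)); w=cv2.minAreaRect((q*1000).astype(np.float32)); print(w)
    q=ml(.10,.165)[:,:2]; c=q-q.mean(0);U,S,V=np.linalg.svd(c,full_matrices=False);print('pca',V[0],np.degrees(np.arctan2(V[0,1],V[0,0])),S)
    print('cap/bar pts',ml(.07,.112).round(3).tolist())
    # hook
    H=P[(P[:,2]>.225)&(P[:,2]<.275)&(P[:,0]>.56)&(P[:,0]<.722)&(abs(P[:,1]-.04)<.03)]
    x0,y0,vx,vy=0,0,0,0
    vx,vy,x0,y0=cv2.fitLine(H[:,:2].astype(np.float32),cv2.DIST_HUBER,0,.01,.01).ravel(); print('hook',vx,vy,x0,y0,np.degrees(np.arctan2(vy,vx)),len(H))
    s=(H[:,:2]-[.6,.047])@[vx,vy]; 
    for a in np.arange(-.03,.12,.005):
        m=(s>=a)&(s<a+.005)
        if m.any(): print(round(a,3),m.sum(),np.median(H[m],0).round(4))
    # post: z .33-.4
    T=P[(P[:,2]>.33)&(P[:,2]<.42)&(abs(P[:,0]-.76)<.06)&(abs(P[:,1]-.02)<.08)]; print('post',np.median(T,0).round(3),T.min(0).round(3),T.max(0).round(3))
E
```

```text
side0 can side fit [ 0.5061 -0.2783] 160
tabtop mean [ 0.5059 -0.2737] 25
((505.76739501953125, -275.87335205078125), (13.76791763305664, 24.943359375), 23.75798225402832)
pca [-0.61756598  0.78651908] 128.1386067586831 [0.08080182 0.0378572 ]
cap/bar pts [[0.515, -0.284, 0.11], [0.517, -0.297, 0.098], [0.517, -0.294, 0.096], [0.513, -0.294, 0.096], [0.501, -0.275, 0.109], [0.497, -0.272, 0.112], [0.517, -0.295, 0.091], [0.514, -0.298, 0.09], [0.506, -0.268, 0.11], [0.503, -0.268, 0.11], [0.517, -0.294, 0.088], [0.513, -0.292, 0.089], [0.502, -0.263, 0.109], [0.495, -0.261, 0.111], [0.517, -0.295, 0.083], [0.514, -0.297, 0.082], [0.498, -0.255, 0.111], [0.495, -0.259, 0.108], [0.516, -0.293, 0.081], [0.512, -0.288, 0.084], [0.498, -0.26, 0.103], [0.495, -0.258, 0.105], [0.517, -0.297, 0.074], [0.513, -0.292, 0.078], [0.498, -0.254, 0.103], [0.495, -0.256, 0.102], [0.513, -0.292, 0.074], [0.498, -0.256, 0.098], [0.495, -0.262, 0.094], [0.498, -0.258, 0.093], [0.494, -0.251, 0.098], [0.498, -0.257, 0.09], [0.495, -0.26, 0.088], [0.498, -0.26, 0.084], [0.495, -0.26, 0.084], [0.498, -0.2
[... 2087 characters left out ...]
5 3 [0.6169 0.0455 0.2456]
0.02 3 [0.6216 0.0424 0.2497]
0.025 4 [0.6272 0.0438 0.2479]
0.03 3 [0.6322 0.0421 0.2493]
0.035 6 [0.6369 0.0421 0.2493]
0.04 2 [0.6419 0.0404 0.2507]
0.045 4 [0.6475 0.0404 0.2493]
0.05 4 [0.6528 0.0386 0.2496]
0.055 3 [0.6568 0.0419 0.2481]
0.06 4 [0.6599 0.0369 0.2501]
0.065 4 [0.667  0.0369 0.2529]
0.07 3 [0.6735 0.0352 0.2476]
0.075 4 [0.6764 0.0369 0.2505]
0.08 4 [0.6812 0.0335 0.2504]
0.085 3 [0.6862 0.0351 0.2508]
0.09 4 [0.6915 0.0318 0.2544]
0.095 3 [0.6967 0.0317 0.25  ]
0.1 5 [0.7009 0.0317 0.2519]
0.105 3 [0.7061 0.0316 0.2528]
0.11 3 [0.7116 0.0283 0.2536]
0.115 3 [0.7164 0.0284 0.2504]
post [0.759 0.02  0.388] [0.754 0.013 0.33 ] [0.773 0.028 0.415]
```

```bash
cat >> h.py <<'E'
from scipy.spatial.transform import Rotation as Ro
def st():
    o=r.get_obs(); R=Ro.from_quat(o['tcp_rot'],scalar_first=True).as_matrix()
    yaw=np.degrees(np.arctan2(R[1,0],R[0,0]))
    print('t',round(float(o['t']),2),'p',np.round(o['position'],4),'yaw',round(yaw,2),'zt',R[:,2].round(3),'F',np.round(o['contact_force'],2),'w',round(float(o['grip_width']),4),'q',np.round(o['joint_pos'],2))
    return np.array(o['position']),R,yaw
def plan(X,yaw=None):
    p,R,y=st()
    if yaw is not None:
        dy=yaw-y; print('rz total',round(-dy,1)); R=Ro.from_euler('z',dy,degrees=True).as_matrix()@R
    print('shift cm after turn',(R.T@(np.array(X)-p)*100).round(2))
E
python3 -c "
from h import *
plan([.506,-.2765,.172],26)"
```

```text
t 0.1 p [ 0.1586 -0.6297  0.1708] yaw 14.14 zt [-0.     0.002 -1.   ] F [-0.51 -0.35 -0.13] w 0.0943 q [ 1.26  0.63  0.04  1.52 -0.03  1.   -0.02]
rz total -11.9
shift cm after turn [ 46.7  -16.52  -0.1 ]
```

```bash
python3 -m pendant '[{"gripper":1,"rz":-6},{"gripper":1,"rz":-6}]'; python3 -c "
from h import *
plan([.506,-.2765,.172],26)"
```

```text
t 0.1 p [ 0.1586 -0.6297  0.1708] yaw 14.14 zt [-0.     0.002 -1.   ] F [-0.51 -0.35 -0.13] w 0.0943 q [ 1.26  0.63  0.04  1.52 -0.03  1.   -0.02]
rz total -11.9
shift cm after turn [ 46.7  -16.52  -0.1 ]schema error: expected keys gripper, dx, dy, dz, rx, ry, rz
```

```bash
python3 -m pendant '[{"gripper":1,"dx":0,"dy":0,"dz":0,"rx":0,"ry":0,"rz":-6},{"gripper":1,"dx":0,"dy":0,"dz":0,"rx":0,"ry":0,"rz":-6},{"gripper":1,"dx":4.5,"dy":-1.6,"dz":0,"rx":0,"ry":0,"rz":0},{"gripper":1,"dx":4.5,"dy":-1.6,"dz":0,"rx":0,"ry":0,"rz":0},{"gripper":1,"dx":4.5,"dy":-1.6,"dz":0,"rx":0,"ry":0,"rz":0},{"gripper":1,"dx":4.5,"dy":-1.6,"dz":0,"rx":0,"ry":0,"rz":0},{"gripper":1,"dx":4.5,"dy":-1.6,"dz":0,"rx":0,"ry":0,"rz":0},{"gripper":1,"dx":4.5,"dy":-1.6,"dz":0,"rx":0,"ry":0,"rz":0}]'; python3 -c "
from h import *
plan([.506,-.2765,.172],26)"
```

```text
t: 1.1
position: [0.3597, -0.4238, 0.1713]
tcp_rot: [-0.0, 0.974, 0.226, -0.0]
contact_force: [0.1, 0.3, 0.4]
grip_width: 0.0943
t 1.1 p [ 0.3597 -0.4238  0.1713] yaw 26.14 zt [-0.  0. -1.] F [0.11 0.35 0.36] w 0.0943 q [ 0.84  0.49 -0.03  1.78  0.02  0.87 -0.32]
rz total 0.1
shift cm after turn [19.61 -6.83 -0.07]
```

```bash
python3 -m pendant '[{"gripper":1,"dx":4.2,"dy":-1.5,"dz":0,"rx":0,"ry":0,"rz":0},{"gripper":1,"dx":4.2,"dy":-1.5,"dz":0,"rx":0,"ry":0,"rz":0},{"gripper":1,"dx":4.2,"dy":-1.5,"dz":0,"rx":0,"ry":0,"rz":0},{"gripper":1,"dx":4.2,"dy":-1.5,"dz":0,"rx":0,"ry":0,"rz":0},{"gripper":1,"dx":1.5,"dy":-0.4,"dz":0,"rx":0,"ry":0,"rz":0},{"gripper":1,"dx":0,"dy":0,"dz":0,"rx":0,"ry":0,"rz":0},{"gripper":1,"dx":0,"dy":0,"dz":0,"rx":0,"ry":0,"rz":0}]'; python3 -c "
from h import *
plan([.506,-.2765,.119],26)
snap('side','side1');snap('top','top1');crop('side1',215,75,345,205,5,'d1');crop('top1',310,140,410,220,7,'d2')"
```

```text
t: 1.98
position: [0.4933, -0.2891, 0.1714]
tcp_rot: [0.0, 0.974, 0.225, -0.001]
contact_force: [-0.4, 0.0, 0.0]
grip_width: 0.0938
t 1.98 p [ 0.4933 -0.2891  0.1714] yaw 25.98 zt [-0.001 -0.001 -1.   ] F [-0.36  0.02  0.03] w 0.0938 q [ 0.5   0.52 -0.04  1.74  0.02  0.89 -0.66]
rz total -0.0
shift cm after turn [ 1.71 -0.58  5.24]
```

View pics/d1.png

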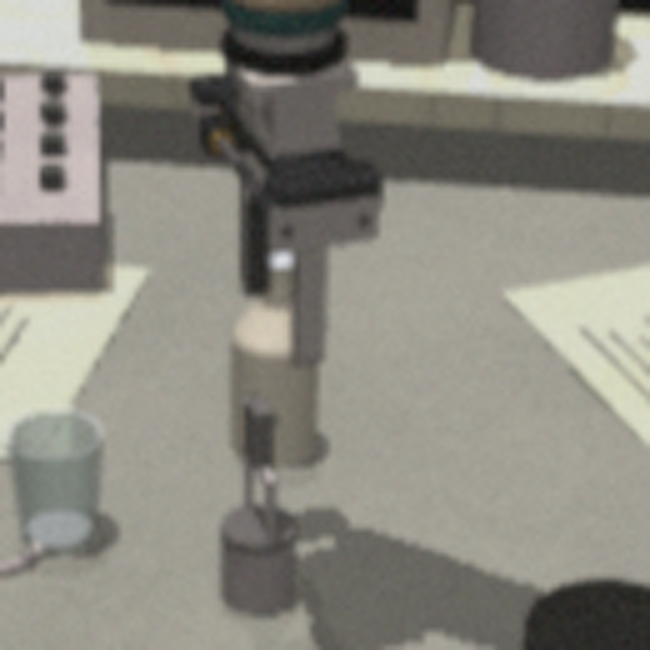

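Open gripper behind the tab at d1 (285,300), with the tab at (258,440). The tool is still about 18 mm short, so I move over it and check before descending.

```bash
python3 -m pendant '[{"gripper":1,"dx":1.7,"dy":-0.58,"dz":0,"rx":0,"ry":0,"rz":0},{"gripper":1,"dx":0,"dy":0,"dz":0.5,"rx":0,"ry":0,"rz":0},{"gripper":1,"dx":0,"dy":0,"dz":0,"rx":0,"ry":0,"rz":0}]'; python3 -c "
from h import *
plan([.506,-.2765,.119],26)
snap('side','side2');snap('top','top2');crop('side2',215,75,345,205,5,'e1');crop('top2',310,140,410,220,7,'e2')"
```

```text
t: 2.45
position: [0.5073, -0.2741, 0.166]
tcp_rot: [-0.0, 0.974, 0.226, -0.001]
contact_force: [0.2, 0.2, -0.8]
grip_width: 0.0942
t 2.45 p [ 0.5073 -0.2741  0.166 ] yaw 26.17 zt [-0.001  0.    -1.   ] F [ 0.2   0.22 -0.76] w 0.0942 q [ 0.47  0.53 -0.04  1.73  0.03  0.88 -0.69]
rz total 0.2
shift cm after turn [-0.22  0.16  4.7 ]
```

View pics/e1.png

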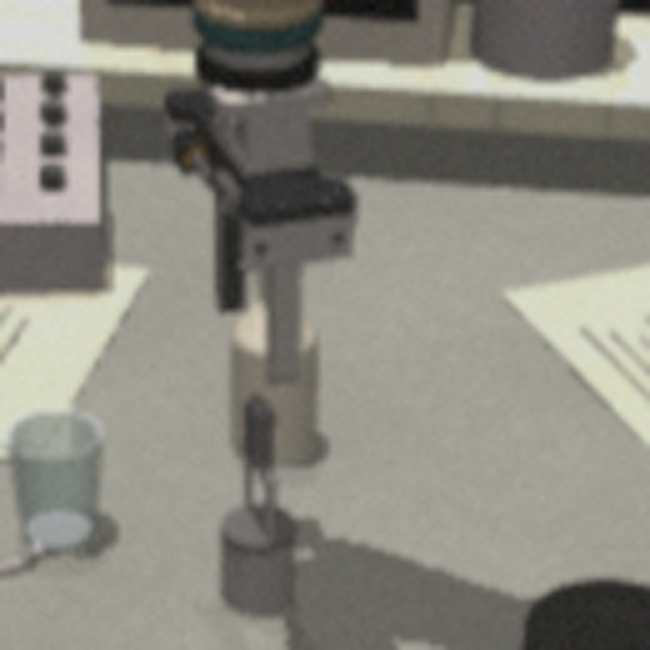

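View pics/e2.png

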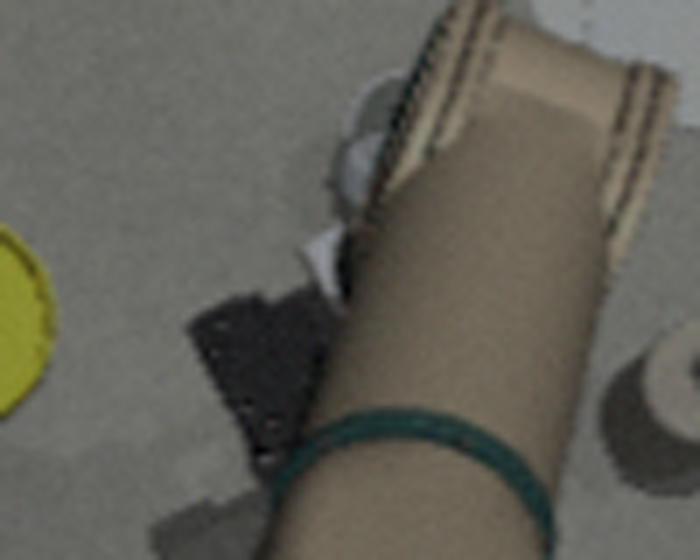

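```bash
python3 -m pendant '[{"gripper":1,"dx":-0.15,"dy":0.1,"dz":1.5,"rx":0,"ry":0,"rz":0},{"gripper":1,"dx":0,"dy":0,"dz":1.5,"rx":0,"ry":0,"rz":0},{"gripper":1,"dx":0,"dy":0,"dz":1.5,"rx":0,"ry":0,"rz":0},{"gripper":1,"dx":0,"dy":0,"dz":0.2,"rx":0,"ry":0,"rz":0},{"gripper":1,"dx":0,"dy":0,"dz":0,"rx":0,"ry":0,"rz":0}]'; python3 -c "
from h import *
plan([.506,-.2765,.119],26)
snap('side','side3');crop('side3',215,75,345,205,5,'f1')"
```

```text
t: 3.18
position: [0.5069, -0.2759, 0.1193]
tcp_rot: [-0.0, 0.974, 0.226, -0.0]
contact_force: [0.2, -0.2, 0.6]
grip_width: 0.0936
t 3.17 p [ 0.5069 -0.2759  0.1193] yaw 26.14 zt [-0.  0. -1.] F [ 0.16 -0.22  0.55] w 0.0936 q [ 0.47  0.59 -0.04  1.78  0.03  0.78 -0.69]
rz total 0.1
shift cm after turn [-0.1   0.01  0.03]
```

View pics/f1.png

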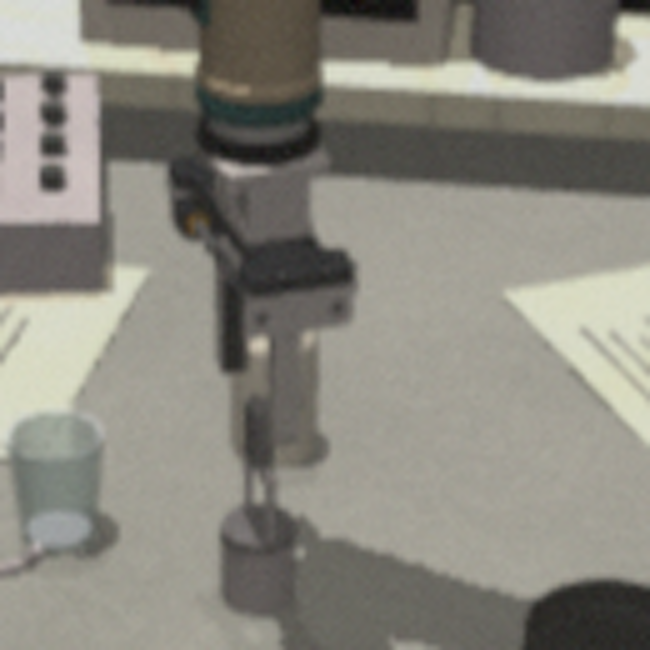

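```bash
python3 -c "
from h import *
d=load('side3')
print(proj(d,[.5069,-.2759,.1193]),proj(d,[.506,-.2765,.132]),proj(d,[.506,-.2765,.154]))
yv=np.array([.44,-.898,0])
for s in(-.05,.05): print(proj(d,np.array([.5069,-.2759,.1193])+s*yv))
"
```

```text
[266.17687029 165.16242155] [266.49658357 161.80859847] [266.54168159 156.05101442]
[271.00970737 172.99211549]
[261.56781257 157.6952732 ]
```

```bash
python3 -c "
from h import *
crop('side3',250,120,290,200,10,'f2')
d=load('side3')
for v in range(130,185,3): print(v,[tuple(px(d,u,v).round(3)) for u in(261,267,272,275)])
"
```

```text
130 [(np.float64(0.518), np.float64(-0.236), np.float64(0.269)), (np.float64(0.494), np.float64(-0.196), np.float64(0.292)), (np.float64(0.48), np.float64(-0.196), np.float64(0.293)), (np.float64(0.471), np.float64(-0.196), np.float64(0.294))]
133 [(np.float64(0.516), np.float64(-0.218), np.float64(0.269)), (np.float64(0.494), np.float64(-0.193), np.float64(0.284)), (np.float64(0.479), np.float64(-0.193), np.float64(0.285)), (np.float64(0.47), np.float64(-0.194), np.float64(0.285))]
136 [(np.float64(0.515), np.float64(-0.213), np.float64(0.261)), (np.float64(0.493), np.float64(-0.188), np.float64(0.276)), (np.float64(0.48), np.float64(-0.201), np.float64(0.271)), (np.float64(0.472), np.float64(-0.207), np.float64(0.268))]
139 [(np.float64(0.531), np.float64(-0.322), np.float64(0.19)), (np.float64(0.494), np.float64(-0.197), np.float64(0.261)), (np.float64(0.48), np.float64(-0.204), np.float64(0.259)), (np.float64(0.471), np.float64(-0.2), np.float64(0.262))]
142 [(np.float64(0.531), np.float64(-0.322), np.float64(0.179)), (np.float64(0.494), np.float64(-0.196), np.float64(0.252)), (n
[... 2831 characters left out ...]
64(-0.282), np.float64(0.062)), (np.float64(0.505), np.float64(-0.287), np.float64(0.061)), (np.float64(0.489), np.float64(-0.291), np.float64(0.06)), (np.float64(0.488), np.float64(-0.377), np.float64(0.004))]
181 [(np.float64(0.523), np.float64(-0.265), np.float64(0.062)), (np.float64(0.503), np.float64(-0.271), np.float64(0.06)), (np.float64(0.486), np.float64(-0.274), np.float64(0.06)), (np.float64(0.487), np.float64(-0.367), np.float64(-0.002))]
184 [(np.float64(0.521), np.float64(-0.256), np.float64(0.056)), (np.float64(0.501), np.float64(-0.254), np.float64(0.059)), (np.float64(0.485), np.float64(-0.267), np.float64(0.052)), (np.float64(0.484), np.float64(-0.346), np.float64(-0.001))]
```

View pics/f2.png

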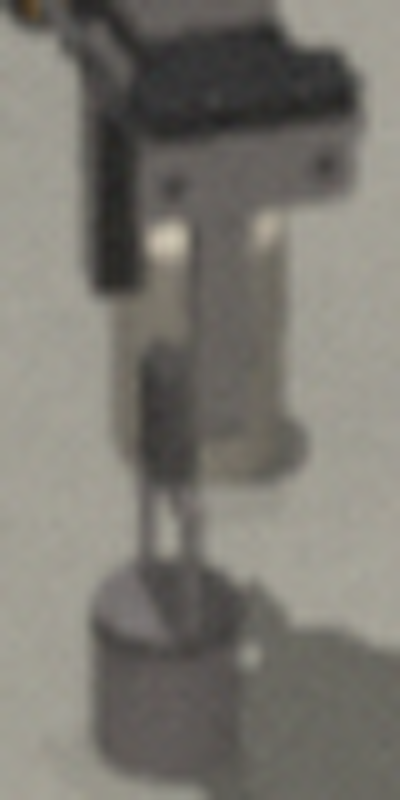

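Depth shows the open fingertips at z≈0.158, not at the reported 0.119. I close here to see whether the tips come forward when shut.

```bash
python3 -m pendant '[{"gripper":0.3,"dx":0,"dy":0,"dz":0,"rx":0,"ry":0,"rz":0},{"gripper":0.3,"dx":0,"dy":0,"dz":0,"rx":0,"ry":0,"rz":0},{"gripper":0.3,"dx":0,"dy":0,"dz":0,"rx":0,"ry":0,"rz":0},{"gripper":0.3,"dx":0,"dy":0,"dz":0,"rx":0,"ry":0,"rz":0}]'; python3 -c "
from h import *
d=snap('side','side4');crop('side4',250,120,290,200,10,'g2')
st()
for v in range(139,178,3): print(v,[px(d,u,v).round(3).tolist() for u in(262,264,267,269,271)])
"
```

```text
t: 3.72
position: [0.5068, -0.276, 0.1197]
tcp_rot: [0.0, 0.974, 0.226, 0.0]
contact_force: [0.7, 0.1, -0.4]
grip_width: 0.0574
t 3.77 p [ 0.5069 -0.276   0.1197] yaw 26.14 zt [ 0. -0. -1.] F [0.7  0.48 0.37] w 0.0531 q [ 0.47  0.59 -0.04  1.78  0.03  0.78 -0.69]
139 [[0.523, -0.293, 0.207], [0.503, -0.192, 0.264], [0.493, -0.19, 0.265], [0.488, -0.196, 0.263], [0.483, -0.202, 0.26]]
142 [[0.525, -0.301, 0.191], [0.502, -0.187, 0.256], [0.494, -0.198, 0.251], [0.488, -0.194, 0.253], [0.488, -0.241, 0.227]]
145 [[0.524, -0.298, 0.182], [0.519, -0.306, 0.178], [0.5, -0.24, 0.216], [0.493, -0.238, 0.218], [0.487, -0.24, 0.217]]
148 [[0.525, -0.303, 0.167], [0.518, -0.3, 0.17], [0.5, -0.242, 0.204], [0.493, -0.236, 0.208], [0.487, -0.242, 0.205]]
151 [[0.524, -0.299, 0.159], [0.518, -0.302, 0.157], [0.5, -0.242, 0.194], [0.493, -0.236, 0.197], [0.488, -0.244, 0.193]]
154 [[0.547, -0.454, 0.054], [0.538, -0.446, 0.06], [0.5, -0.239, 0.184], [0.493, -0.239, 0.185], [0.487, -0.239, 0.185]]
157 [[0.547, -0.457, 0.039], [0.516, -0.285, 0.144], [0.499, -0.235, 0.176], [0.493, -0.241, 0.173], [0.487, -0.246, 0.17]]
160 [[0.547, -0.455, 0.028], [0.515, -0.279, 0.137], [0.5, -0.244, 0.159], [0.494, -0.245, 0.159], [0.487, -0.241, 0.162]]
163 [[0.547, -0.458, 0.013], [0.515, -0.284, 0.122], [0.326, 1.068, 0.964], [0.497, -0.271, 0.132], [0.511, -0.436, 0.029]]
166 [[0.548, -0.461, -0.002], [0.514, -0.275, 0.116], [0.502, -0.262, 0.125], [0.497, -0.275, 0.118], [0.51, -0.431, 0.02]]
169 [[0.543, -0.431, 0.003], [0.517, -0.294, 0.092], [0.502, -0.264, 0.112], [0.519, -0.444, -0.002], [0.511, -0.441, 0.0]]
172 [[0.541, -0.416, 0.0], [0.517, -0.298, 0.078], [0.524, -0.425, -0.004], [0.494, -0.254, 0.107], [0.509, -0.427, -0.004]]
175 [[0.538, -0.396, 0.0], [0.516, -0.291, 0.07], [0.521, -0.402, -0.002], [0.495, -0.257, 0.094], [0.506, -0.402, -0.0]]
```

View pics/g2.png

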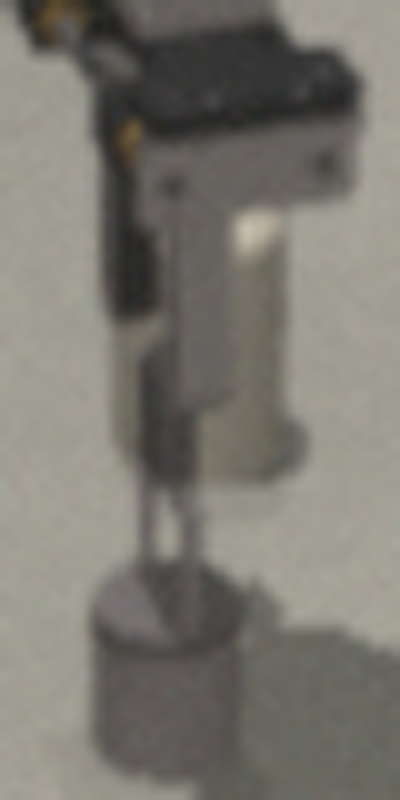

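The tips stay parallel, so the real tip sits about 37 mm above the reported TCP z (depth and image agree, x and y are fine). I'll use z_real = z_reported + 0.037, lower in stages and check again.

```bash
python3 -m pendant '[{"gripper":0.7,"dx":0,"dy":0,"dz":0,"rx":0,"ry":0,"rz":0},{"gripper":0.7,"dx":0,"dy":0,"dz":1,"rx":0,"ry":0,"rz":0},{"gripper":0.7,"dx":0,"dy":0,"dz":1,"rx":0,"ry":0,"rz":0},{"gripper":0.7,"dx":0,"dy":0,"dz":1,"rx":0,"ry":0,"rz":0},{"gripper":0.7,"dx":0,"dy":0,"dz":0.4,"rx":0,"ry":0,"rz":0},{"gripper":0.7,"dx":0,"dy":0,"dz":0,"rx":0,"ry":0,"rz":0}]'; python3 -c "
from h import *
d=snap('side','side5');crop('side5',240,120,300,200,8,'h2')
st()
for v in range(151,178,2): print(v,[px(d,u,v).round(3).tolist() for u in(261,263,269,271,273)])
"
```

```text
t: 4.53
position: [0.5066, -0.2758, 0.0851]
tcp_rot: [-0.0, 0.974, 0.226, -0.0]
contact_force: [0.1, -0.5, 0.6]
grip_width: 0.0658
t 4.58 p [ 0.5069 -0.276   0.0855] yaw 26.14 zt [-0.  0. -1.] F [-0.25 -0.61 -0.05] w 0.0659 q [ 0.47  0.63 -0.04  1.81  0.03  0.7  -0.7 ]
151 [[0.528, -0.3, 0.157], [0.522, -0.308, 0.154], [0.487, -0.193, 0.223], [0.482, -0.2, 0.219], [0.476, -0.204, 0.218]]
153 [[0.529, -0.306, 0.146], [0.521, -0.302, 0.149], [0.492, -0.233, 0.192], [0.487, -0.238, 0.189], [0.481, -0.241, 0.188]]
155 [[0.528, -0.302, 0.141], [0.523, -0.311, 0.136], [0.492, -0.232, 0.185], [0.486, -0.234, 0.185], [0.481, -0.241, 0.181]]
157 [[0.528, -0.3, 0.135], [0.521, -0.302, 0.134], [0.492, -0.232, 0.178], [0.486, -0.237, 0.176], [0.48, -0.235, 0.177]]
159 [[0.528, -0.299, 0.128], [0.522, -0.309, 0.122], [0.492, -0.231, 0.171], [0.487, -0.242, 0.165], [0.481, -0.242, 0.166]]
161 [[0.556, -0.492, 0.0], [0.543, -0.452, 0.025], [0.492, -0.234, 0.162], [0.486, -0.238, 0.16], [0.481, -0.247, 0.155]]
163 [[0.555, -0.483, -0.003], [0.542, -0.448, 0.019], [0.492, -0.231, 0.156], [0.486, -0.2
[... 198 characters left out ...]
-0.451, -0.0], [0.492, -0.233, 0.14], [0.485, -0.233, 0.141], [0.479, -0.237, 0.139]]
169 [[0.547, -0.43, 0.004], [0.54, -0.432, 0.003], [0.491, -0.23, 0.135], [0.486, -0.237, 0.131], [0.48, -0.238, 0.13]]
171 [[0.545, -0.418, 0.003], [0.539, -0.426, -0.001], [0.494, -0.251, 0.114], [0.509, -0.429, -0.001], [0.501, -0.425, 0.003]]
173 [[0.543, -0.401, 0.005], [0.537, -0.41, 0.0], [0.493, -0.246, 0.109], [0.507, -0.415, -0.0], [0.499, -0.41, 0.003]]
175 [[0.542, -0.395, 0.001], [0.534, -0.394, 0.002], [0.495, -0.256, 0.094], [0.506, -0.407, -0.004], [0.498, -0.398, 0.002]]
177 [[0.526, -0.29, 0.061], [0.52, -0.292, 0.061], [0.495, -0.26, 0.084], [0.493, -0.297, 0.06], [0.497, -0.392, -0.002]]
```

View pics/h2.png

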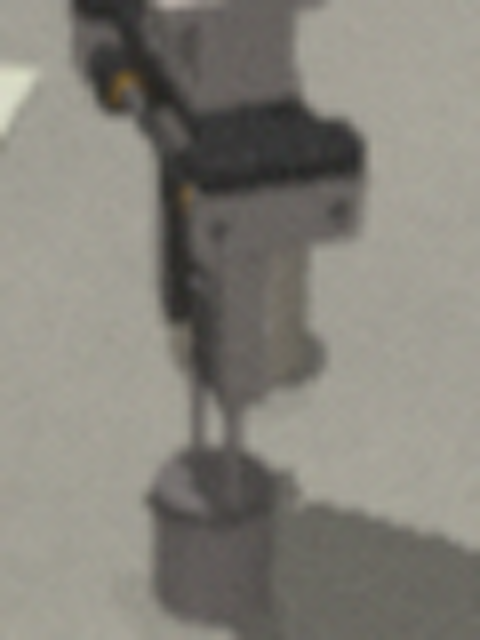

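```bash
python3 -m pendant '[{"gripper":0.7,"dx":0,"dy":0,"dz":0.4,"rx":0,"ry":0,"rz":0},{"gripper":0,"dx":0,"dy":0,"dz":0,"rx":0,"ry":0,"rz":0},{"gripper":0,"dx":0,"dy":0,"dz":0,"rx":0,"ry":0,"rz":0},{"gripper":0,"dx":0,"dy":0,"dz":0,"rx":0,"ry":0,"rz":0},{"gripper":0,"dx":0,"dy":0,"dz":0,"rx":0,"ry":0,"rz":0},{"gripper":0,"dx":0,"dy":0,"dz":0,"rx":0,"ry":0,"rz":0},{"gripper":0,"dx":0,"dy":0,"dz":0,"rx":0,"ry":0,"rz":0}]'; python3 -c "
from h import *
d=snap('side','side6');crop('side6',240,120,300,200,8,'i2')
st()
"
```

```text
t: 5.45
position: [0.5069, -0.2761, 0.0816]
tcp_rot: [0.0, 0.974, 0.226, 0.0]
contact_force: [0.3, 0.2, -1.0]
grip_width: 0.0243
t 5.5 p [ 0.5068 -0.2761  0.0816] yaw 26.13 zt [ 0. -0. -1.] F [ 0.35 -0.99  0.06] w 0.0238 q [ 0.47  0.64 -0.04  1.81  0.03  0.69 -0.7 ]
```

View pics/i2.png

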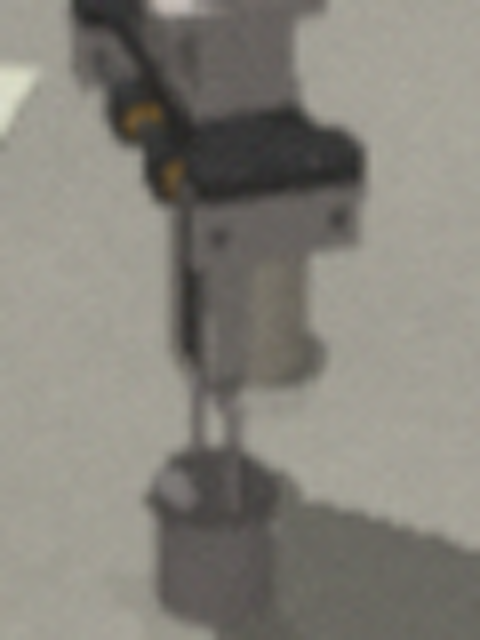

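Gripped: opening 23.8 mm, which matches the 24 mm tab. Lift and turn to the hook's direction (-9.6°).

```bash
python3 -m pendant '[{"gripper":0,"dx":0,"dy":0,"dz":-0.5,"rx":0,"ry":0,"rz":0},{"gripper":0,"dx":0,"dy":0,"dz":-2,"rx":0,"ry":0,"rz":0},{"gripper":0,"dx":0,"dy":0,"dz":-3,"rx":0,"ry":0,"rz":6},{"gripper":0,"dx":0,"dy":0,"dz":-3,"rx":0,"ry":0,"rz":6},{"gripper":0,"dx":0,"dy":0,"dz":-3,"rx":0,"ry":0,"rz":6},{"gripper":0,"dx":0,"dy":0,"dz":-3,"rx":0,"ry":0,"rz":6},{"gripper":0,"dx":0,"dy":0,"dz":-1.6,"rx":0,"ry":0,"rz":6},{"gripper":0,"dx":0,"dy":0,"dz":0,"rx":0,"ry":0,"rz":5.7}]'; python3 -c "
from h import *
plan([.526,.0615,.2426],-9.6)
"
```

```text
t: 6.5
position: [0.5074, -0.276, 0.2441]
tcp_rot: [0.0, 0.996, -0.085, 0.001]
contact_force: [-0.2, -0.3, -3.5]
grip_width: 0.0239
t 6.5 p [ 0.5074 -0.276   0.2441] yaw -9.74 zt [ 0.002 -0.001 -1.   ] F [-0.21 -0.28 -3.47] w 0.0239 q [ 0.35  0.45  0.15  1.63 -0.07  1.06 -1.22]
rz total -0.1
shift cm after turn [ -3.79 -33.59   0.13]
```

```bash
python3 -m pendant '[{"gripper":0,"dx":-0.4,"dy":-3,"dz":0,"rx":0,"ry":0,"rz":0},{"gripper":0,"dx":-0.6,"dy":-5,"dz":0,"rx":0,"ry":0,"rz":0},{"gripper":0,"dx":-0.6,"dy":-5.2,"dz":0,"rx":0,"ry":0,"rz":0},{"gripper":0,"dx":-0.6,"dy":-5.2,"dz":0,"rx":0,"ry":0,"rz":0},{"gripper":0,"dx":-0.6,"dy":-5.2,"dz":0,"rx":0,"ry":0,"rz":0},{"gripper":0,"dx":-0.6,"dy":-5,"dz":0,"rx":0,"ry":0,"rz":0},{"gripper":0,"dx":-0.4,"dy":-3,"dz":0,"rx":0,"ry":0,"rz":0},{"gripper":0,"dx":0,"dy":0,"dz":0,"rx":0,"ry":0,"rz":0}]'; python3 -c "
from h import *
plan([.526,.0615,.2426],-9.6)
"
```

```text
t: 7.5
position: [0.5212, 0.0455, 0.2424]
tcp_rot: [-0.001, 0.997, -0.08, -0.001]
contact_force: [-0.4, -0.6, -2.1]
grip_width: 0.0237
t 7.5 p [0.5212 0.0455 0.2424] yaw -9.23 zt [-0.001  0.002 -1.   ] F [-0.4  -0.64 -2.06] w 0.0237 q [-0.19  0.37  0.07  1.77 -0.03  1.   -1.84]
rz total 0.4
shift cm after turn [ 0.21 -1.66 -0.02]
```

```bash
python3 -m pendant '[{"gripper":0,"dx":0.2,"dy":-1.6,"dz":0,"rx":0,"ry":0,"rz":0.4},{"gripper":0,"dx":0,"dy":0,"dz":0,"rx":0,"ry":0,"rz":0},{"gripper":0,"dx":0,"dy":0,"dz":0,"rx":0,"ry":0,"rz":0}]'; python3 -c "
from h import *
plan([.600,.049,.2426],-9.6)
d=snap('side','side7');crop('side7',150,100,290,240,5,'j1');e=snap('top','top7');crop('top7',220,100,320,200,6,'j2')
"
```

```text
t: 7.88
position: [0.5264, 0.0565, 0.2425]
tcp_rot: [0.0, 0.996, -0.087, -0.0]
contact_force: [0.9, -0.4, -2.9]
grip_width: 0.0239
t 7.88 p [0.5264 0.0565 0.2425] yaw -10.03 zt [-0.    -0.001 -1.   ] F [ 0.95 -0.37 -2.87] w 0.0239 q [-0.21  0.38  0.07  1.76 -0.03  1.01 -1.87]
rz total -0.4
shift cm after turn [ 7.38 -0.49 -0.01]
```

View pics/j1.png

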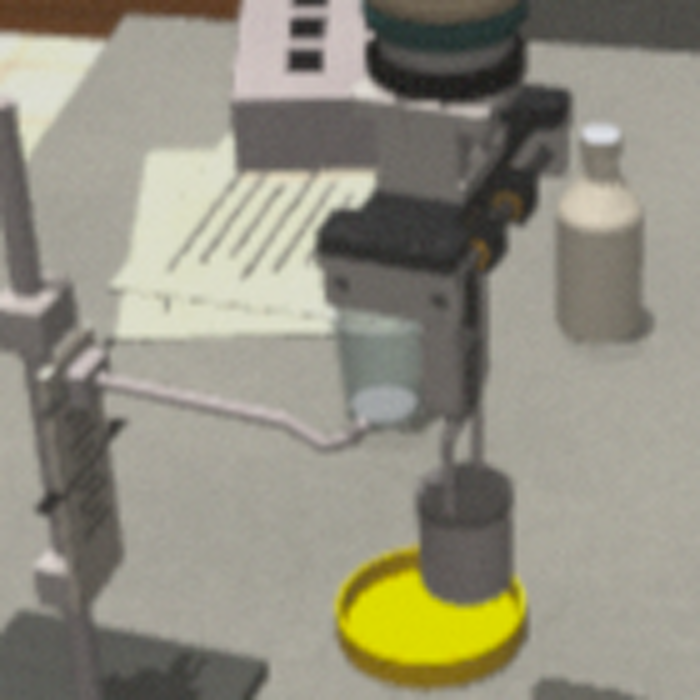

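View pics/j2.png

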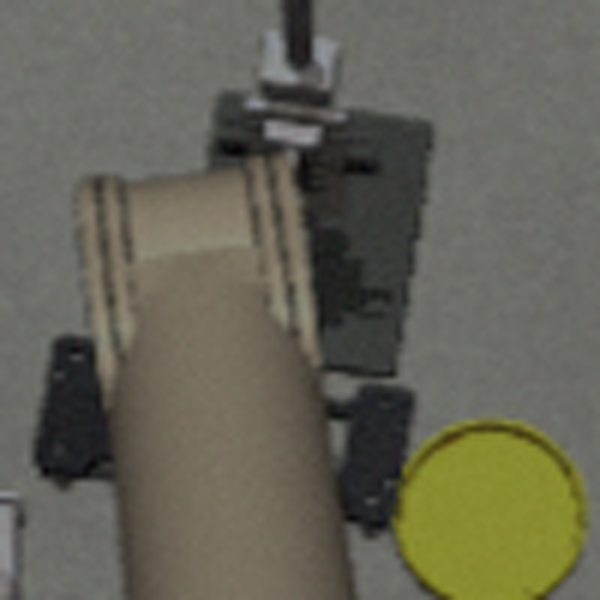

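```bash
python3 - <<'E'
from h import *
e=load('top7');d=load('side7')
for v in range(125,165,5): print(v,[px(e,u,v).round(3).tolist() for u in(240,250,262)])
def cloud(d):
    z=d['range_z'];v,u=np.mgrid[:420,:560]
    ray=np.linalg.inv(d['camera_matrix'])@np.stack([u.ravel(),v.ravel(),np.ones(u.size)])
    return (d['R'].T@(ray*z.ravel()-d['t'][:,None])).T[z.ravel()>0]
P=cloud(d); u=np.array([.986,-.167]);n=np.array([.167,.986])
c=np.array([.5264,.0565])
m=(np.hypot(*(P[:,:2]-c).T)<.045)&(P[:,2]>.12); Q=P[m]
for lo,hi in((.12,.155),(.155,.212),(.213,.235),(.235,.262),(.262,.30)):
    q=Q[(Q[:,2]>lo)&(Q[:,2]<hi)]; 
    if len(q): print(lo,hi,len(q),q.min(0).round(4),np.median(q,0).round(4),q.max(0).round(4))
q=Q[(Q[:,2]>.165)&(Q[:,2]<.21)][:,:2]
from scipy.optimize import least_squares
print('can fit',least_squares(lambda c:np.hypot(*(q-c).T)-.025,c,loss='soft_l1',f_scale=.002).x)
# arm extent towards +x
A=P[(P[:,1]>-.1)&(P[:,1]<.2)&(P[:,0]>.35)&(P[:,0]<.7)&(P[:,2]>.27)]
for z in np.arange(.27,.8,.05):
    q=A[(A[:,2]>z)&(A[:,2]<z+.05)]
    if len(q): print(round(z,2),np.percentile(q[:,0],99).round(3),len(q))
print(proj(d,[.5264,.0565,.161]),proj(d,[.5264,.0565,.221]))
E
```

```text
125 [[0.82, 0.136, 0.004], [0.819, 0.097, 0.006], [0.749, 0.046, 0.194]]
130 [[0.805, 0.137, -0.009], [0.555, 0.061, 0.685], [0.553, 0.033, 0.689]]
135 [[0.542, 0.085, 0.687], [0.539, 0.061, 0.693], [0.537, 0.033, 0.699]]
140 [[0.526, 0.084, 0.698], [0.526, 0.061, 0.695], [0.528, 0.033, 0.688]]
145 [[0.509, 0.083, 0.712], [0.508, 0.06, 0.714], [0.509, 0.033, 0.711]]
150 [[0.498, 0.083, 0.71], [0.495, 0.06, 0.718], [0.496, 0.033, 0.715]]
155 [[0.485, 0.083, 0.713], [0.48, 0.059, 0.729], [0.481, 0.033, 0.725]]
160 [[0.474, 0.083, 0.713], [0.465, 0.059, 0.74], [0.466, 0.032, 0.735]]
0.155 0.212 280 [0.499  0.0509 0.1578] [0.5195 0.077  0.1866] [0.5475 0.0837 0.2112]
0.213 0.235 213 [0.4981 0.0284 0.2134] [0.5215 0.0628 0.2206] [0.5495 0.0859 0.2349]
0.235 0.262 38 [0.5178 0.0323 0.2355] [0.5234 0.039  0.249 ] [0.5291 0.0858 0.2619]
0.262 0.3 111 [0.5138 0.0327 0.2627] [0.5221 0.0723 0.2866] [0.5395 0.0839 0.2998]
can fit [0.52451524 0.05582863]
0.27 0.54 203
0.32 0.54 95
0.37 0.572 1155
0.42 0.564 547
0.47 0.562 681
0.52 0.559 700
0.57 0.561 693
0.62 0.564 1223
0.67 0.56 2125
0.72 0.481 226
[242.31664998 215.80859047] [241.78590148 197.87018223]
```

```bash
python3 -m pendant '[{"gripper":0,"dx":0.3,"dy":-0.57,"dz":0,"rx":0,"ry":0,"rz":0},{"gripper":0,"dx":1,"dy":0,"dz":0,"rx":0,"ry":0,"rz":0},{"gripper":0,"dx":1,"dy":0,"dz":0,"rx":0,"ry":0,"rz":0},{"gripper":0,"dx":1,"dy":0,"dz":0,"rx":0,"ry":0,"rz":0},{"gripper":0,"dx":1,"dy":0,"dz":0,"rx":0,"ry":0,"rz":0},{"gripper":0,"dx":0,"dy":0,"dz":0,"rx":0,"ry":0,"rz":0},{"gripper":0,"dx":0,"dy":0,"dz":0,"rx":0,"ry":0,"rz":0}]'; python3 -c "
from h import *
plan([.6015,.0495,.2426],-9.6)
d=snap('side','side8');crop('side8',160,140,260,240,7,'k1')
"
```

```text
t: 8.85
position: [0.5694, 0.0556, 0.2424]
tcp_rot: [0.0, 0.996, -0.087, -0.0]
contact_force: [-1.0, 0.3, -3.6]
grip_width: 0.0239
t 8.85 p [0.5694 0.0556 0.2424] yaw -9.96 zt [-0.001  0.    -1.   ] F [-0.96  0.25 -3.57] w 0.0239 q [-0.2   0.44  0.07  1.65 -0.04  1.05 -1.86]
rz total -0.4
shift cm after turn [ 3.26  0.07 -0.02]
```

View pics/k1.png

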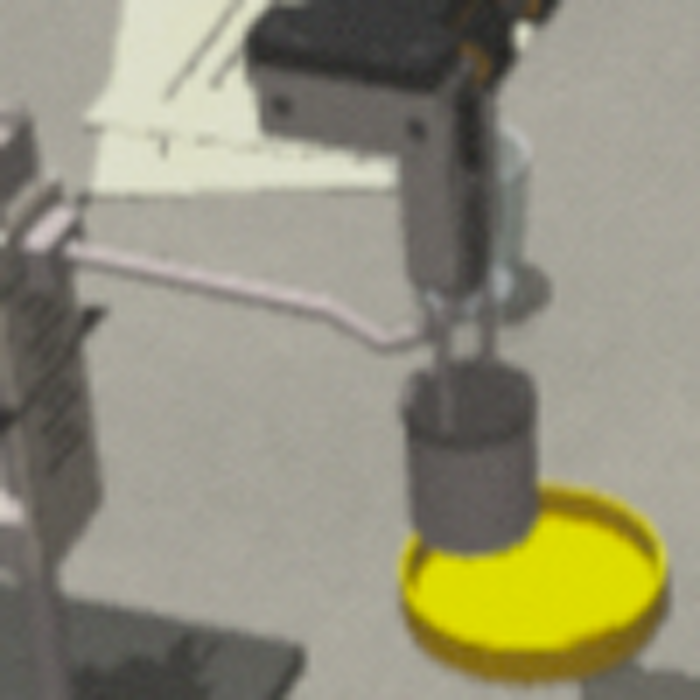

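k1 shows the nose at (420,335), entering behind the near rod between bar and cap. I go on +32 mm.

```bash
python3 -m pendant '[{"gripper":0,"dx":0.8,"dy":0.05,"dz":0,"rx":0,"ry":0,"rz":0},{"gripper":0,"dx":0.8,"dy":0,"dz":0,"rx":0,"ry":0,"rz":0},{"gripper":0,"dx":0.8,"dy":0,"dz":0,"rx":0,"ry":0,"rz":0},{"gripper":0,"dx":0.8,"dy":0,"dz":0,"rx":0,"ry":0,"rz":0},{"gripper":0,"dx":0,"dy":0,"dz":0,"rx":0,"ry":0,"rz":0},{"gripper":0,"dx":0,"dy":0,"dz":0,"rx":0,"ry":0,"rz":0}]'; python3 -c "
from h import *
plan([.6015,.0495,.2426],-9.6)
d=snap('side','side9');crop('side9',150,130,250,230,7,'l1')
"
```

```text
t: 9.65
position: [0.601, 0.0496, 0.2424]
tcp_rot: [0.0, 0.996, -0.087, -0.0]
contact_force: [-0.0, 0.1, -2.4]
grip_width: 0.0235
t 9.65 p [0.601  0.0496 0.2424] yaw -9.96 zt [-0.001  0.    -1.   ] F [-0.02  0.06 -2.42] w 0.0235 q [-0.18  0.49  0.08  1.56 -0.04  1.09 -1.84]
rz total -0.4
shift cm after turn [ 0.06  0.   -0.02]
```

View pics/l1.png

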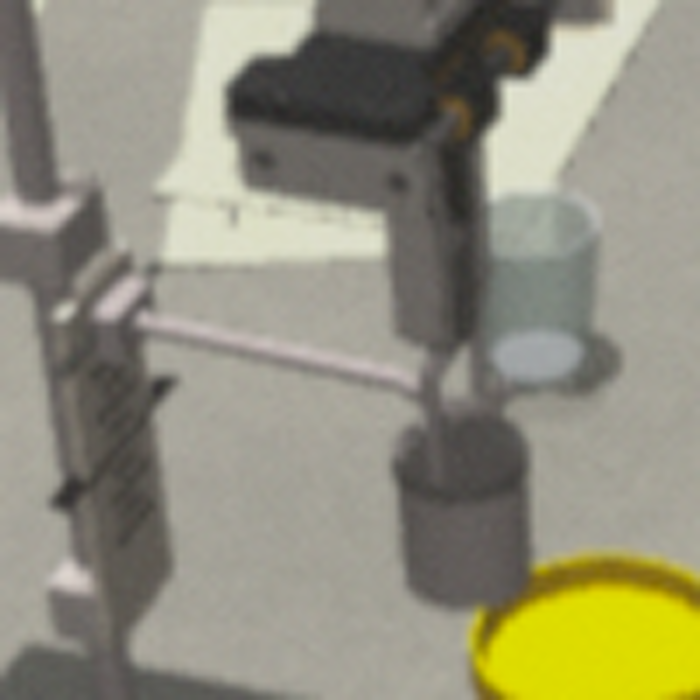

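The bar is over the saddle: l1 shows the hook passing through the window under the tab at (425,385). I average the wrist force now to get the in-hand weight.

```bash
cat >> h.py <<'E'
def favg(n):
    F=[];T=[]
    for i in range(n):
        r.get_image('side'); o=r.get_obs(); F.append(o['contact_force']); T.append(o['tau'])
    F=np.array(F); print('F mean',F.mean(0).round(3),'se',(F.std(0)/n**.5).round(3)); return F
E
python3 -c "
from h import *
favg(30); st()"
```

```text
F mean [-0.031  0.013 -2.762] se [0.072 0.09  0.082]
t 11.2 p [0.6012 0.0495 0.2426] yaw -9.96 zt [ 0. -0. -1.] F [-0.19  0.23 -3.3 ] w 0.0236 q [-0.18  0.49  0.08  1.56 -0.04  1.09 -1.84]
```

```bash
python3 -m pendant '[{"gripper":0,"dx":0,"dy":0,"dz":0.5,"rx":0,"ry":0,"rz":0},{"gripper":0,"dx":0,"dy":0,"dz":0.5,"rx":0,"ry":0,"rz":0},{"gripper":0,"dx":0,"dy":0,"dz":0.5,"rx":0,"ry":0,"rz":0},{"gripper":0,"dx":0,"dy":0,"dz":0.4,"rx":0,"ry":0,"rz":0},{"gripper":0,"dx":0,"dy":0,"dz":0.3,"rx":0,"ry":0,"rz":0},{"gripper":0,"dx":0,"dy":0,"dz":0.3,"rx":0,"ry":0,"rz":0},{"gripper":0,"dx":0,"dy":0,"dz":0.3,"rx":0,"ry":0,"rz":0},{"gripper":0,"dx":0,"dy":0,"dz":0.3,"rx":0,"ry":0,"rz":0}]';python3 -m pendant '[{"gripper":0,"dx":0,"dy":0,"dz":0.4,"rx":0,"ry":0,"rz":0},{"gripper":0,"dx":0,"dy":0,"dz":0.4,"rx":0,"ry":0,"rz":0},{"gripper":0,"dx":0,"dy":0,"dz":0.4,"rx":0,"ry":0,"rz":0},{"gripper":0,"dx":0,"dy":0,"dz":0.4,"rx":0,"ry":0,"rz":0},{"gripper":0,"dx":0,"dy":0,"dz":0.4,"rx":0,"ry":0,"rz":0},{"gripper":0,"dx":0,"dy":0,"dz":0.3,"rx":0,"ry":0,"rz":0},{"gripper":0,"dx":0,"dy":0,"dz":0,"rx":0,"ry":0,"rz":0}]'; python3 -c "
from h import *
st();favg(10)
d=snap('side','side10');crop('side10',150,130,250,230,7,'m1')
"
```

```text
t: 12.2
position: [0.6013, 0.0496, 0.2115]
tcp_rot: [-0.0, 0.996, -0.087, 0.0]
contact_force: [0.3, -1.2, -3.8]
grip_width: 0.0236
t: 13.08
position: [0.6013, 0.0496, 0.1885]
tcp_rot: [-0.0, 0.996, -0.087, 0.0]
contact_force: [0.9, -1.1, -0.5]
grip_width: 0.0239
t 13.07 p [0.6013 0.0496 0.1885] yaw -9.96 zt [ 0. -0. -1.] F [ 0.89 -1.1  -0.45] w 0.0239 q [-0.17  0.54  0.07  1.64 -0.04  0.97 -1.83]
F mean [ 0.426  0.157 -1.109] se [0.148 0.122 0.086]
```

View pics/m1.png

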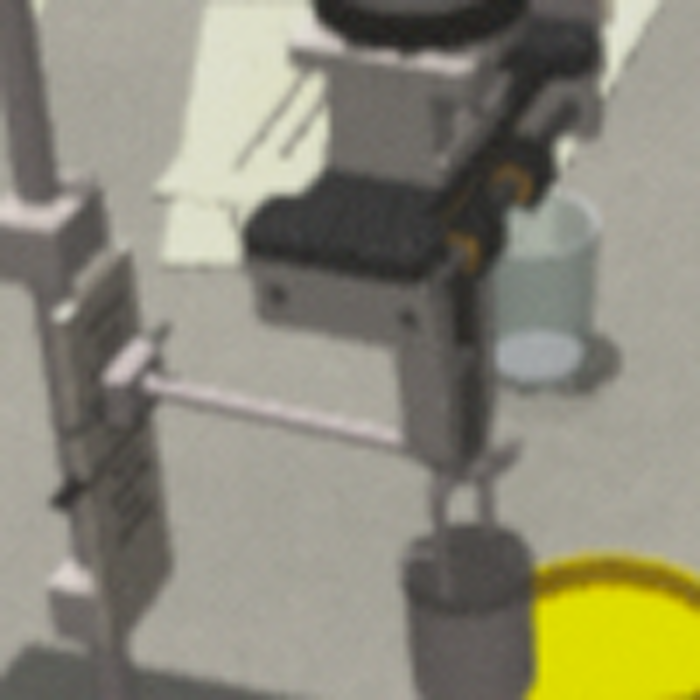

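```bash
python3 -m pendant '[{"gripper":0,"dx":0,"dy":0,"dz":0.4,"rx":0,"ry":0,"rz":0},{"gripper":0,"dx":0,"dy":0,"dz":0.4,"rx":0,"ry":0,"rz":0},{"gripper":0,"dx":0,"dy":0,"dz":0.4,"rx":0,"ry":0,"rz":0},{"gripper":0,"dx":0,"dy":0,"dz":0.4,"rx":0,"ry":0,"rz":0},{"gripper":0,"dx":0,"dy":0,"dz":0.3,"rx":0,"ry":0,"rz":0},{"gripper":0,"dx":0,"dy":0,"dz":0.2,"rx":0,"ry":0,"rz":0},{"gripper":0,"dx":0,"dy":0,"dz":0,"rx":0,"ry":0,"rz":0}]'; python3 -c "
from h import *
st();favg(40);st()
d=snap('side','side11');crop('side11',150,130,250,230,7,'n1')
"
```

```text
t: 14.5
position: [0.6015, 0.0496, 0.1676]
tcp_rot: [-0.0, 0.996, -0.087, 0.0]
contact_force: [1.4, -0.2, -0.3]
grip_width: 0.0239
t 14.5 p [0.6015 0.0496 0.1676] yaw -9.96 zt [ 0.  0. -1.] F [ 1.38 -0.23 -0.35] w 0.0239 q [-0.17  0.56  0.07  1.66 -0.05  0.92 -1.83]
F mean [ 2.419  0.056 -0.435] se [0.091 0.071 0.08 ]
t 16.5 p [0.6013 0.0496 0.1676] yaw -9.96 zt [ 0.  0. -1.] F [ 2.96  0.45 -0.62] w 0.024 q [-0.17  0.56  0.07  1.66 -0.05  0.92 -1.83]
```

View pics/n1.png

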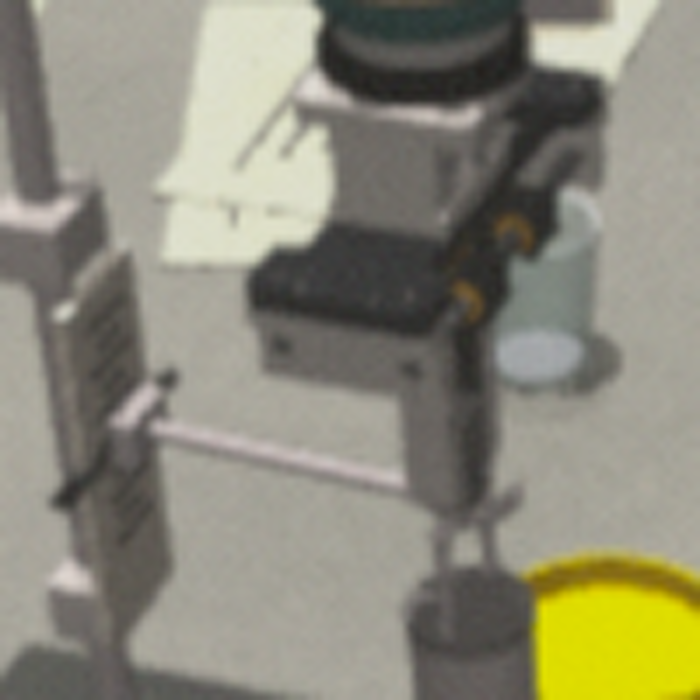

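Fx of +2.4 N means the bar is riding on the nose-side slope (a little too far toward -x). I ease +x.

```bash
python3 -m pendant '[{"gripper":0,"dx":0.1,"dy":0,"dz":0,"rx":0,"ry":0,"rz":0},{"gripper":0,"dx":0.1,"dy":0,"dz":0,"rx":0,"ry":0,"rz":0},{"gripper":0,"dx":0,"dy":0,"dz":0,"rx":0,"ry":0,"rz":0}]'; python3 -c "
from h import *
favg(8);st()";python3 -m pendant '[{"gripper":0,"dx":0.1,"dy":0,"dz":0,"rx":0,"ry":0,"rz":0},{"gripper":0,"dx":0.1,"dy":0,"dz":0,"rx":0,"ry":0,"rz":0},{"gripper":0,"dx":0,"dy":0,"dz":0,"rx":0,"ry":0,"rz":0}]'; python3 -c "
from h import *
favg(10);st()"
```

```text
t: 16.92
position: [0.6021, 0.0491, 0.1672]
tcp_rot: [0.0, 0.996, -0.087, -0.001]
contact_force: [0.6, -0.1, -0.7]
grip_width: 0.0238
F mean [-0.161 -0.046 -0.204] se [0.203 0.145 0.205]
t 17.32 p [0.6028 0.049  0.1675] yaw -9.97 zt [-0.001 -0.    -1.   ] F [-0.66 -0.11 -0.37] w 0.0236 q [-0.17  0.57  0.07  1.65 -0.05  0.92 -1.83]
t: 17.7
position: [0.6041, 0.049, 0.1672]
tcp_rot: [0.0, 0.996, -0.087, -0.001]
contact_force: [-3.5, 0.3, 0.2]
grip_width: 0.0242
F mean [-3.767  0.31  -0.403] se [0.088 0.158 0.142]
t 18.2 p [0.6051 0.0489 0.1676] yaw -9.96 zt [-0.  0. -1.] F [-3.74  0.03 -0.16] w 0.0236 q [-0.17  0.57  0.07  1.65 -0.05  0.92 -1.83]
```

```bash
python3 -m pendant '[{"gripper":0,"dx":-0.1,"dy":0,"dz":0.2,"rx":0,"ry":0,"rz":0},{"gripper":0,"dx":-0.1,"dy":0,"dz":0.2,"rx":0,"ry":0,"rz":0},{"gripper":0,"dx":0,"dy":0,"dz":0.1,"rx":0,"ry":0,"rz":0},{"gripper":0,"dx":0,"dy":0,"dz":0,"rx":0,"ry":0,"rz":0}]'; python3 -c "
from h import *
favg(40);st()
d=snap('side','side12');crop('side12',150,130,250,230,7,'o1')"
```

```text
t: 18.7
position: [0.604, 0.0491, 0.1628]
tcp_rot: [-0.0, 0.996, -0.087, 0.001]
contact_force: [1.0, -0.0, 0.5]
grip_width: 0.024
F mean [ 0.337 -0.032 -0.281] se [0.081 0.097 0.075]
t 20.7 p [0.6032 0.0492 0.1626] yaw -9.96 zt [ 0. -0. -1.] F [ 0.78 -0.27  0.01] w 0.0239 q [-0.17  0.57  0.07  1.66 -0.05  0.91 -1.83]
```

View pics/o1.png

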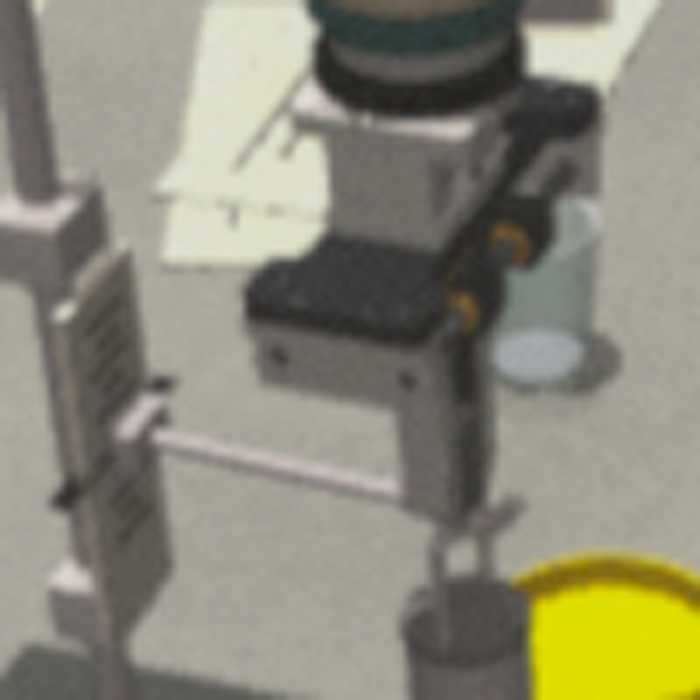

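```bash
python3 -m pendant '[{"gripper":0,"dx":0,"dy":0,"dz":0.2,"rx":0,"ry":0,"rz":0},{"gripper":0,"dx":0,"dy":0,"dz":0.05,"rx":0,"ry":0,"rz":0},{"gripper":0,"dx":0,"dy":0,"dz":0,"rx":0,"ry":0,"rz":0},{"gripper":0.3,"dx":0,"dy":0,"dz":0,"rx":0,"ry":0,"rz":0},{"gripper":0.5,"dx":0,"dy":0,"dz":0,"rx":0,"ry":0,"rz":0},{"gripper":0.6,"dx":0,"dy":0,"dz":0,"rx":0,"ry":0,"rz":0},{"gripper":0.6,"dx":0,"dy":0,"dz":0,"rx":0,"ry":0,"rz":0},{"gripper":0.6,"dx":0,"dy":0,"dz":0,"rx":0,"ry":0,"rz":0}]'; python3 -c "
from h import *
st()
d=snap('side','side13');crop('side13',150,130,250,230,7,'p1')"
```

```text
t: 21.75
position: [0.6032, 0.0492, 0.1601]
tcp_rot: [-0.0, 0.996, -0.087, 0.0]
contact_force: [0.3, 0.4, 0.4]
grip_width: 0.0563
t 21.75 p [0.6032 0.0492 0.1601] yaw -9.96 zt [ 0.  0. -1.] F [0.27 0.4  0.43] w 0.0563 q [-0.17  0.58  0.07  1.66 -0.05  0.9  -1.83]
```

View pics/p1.png

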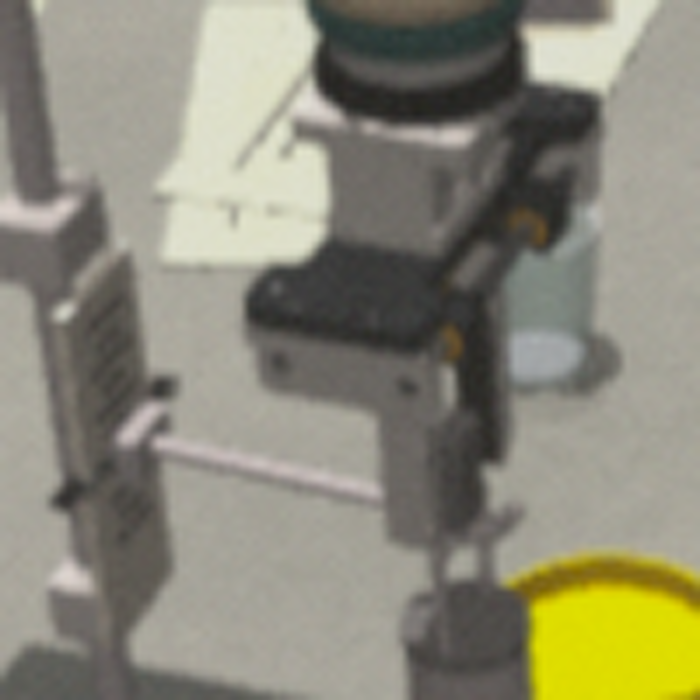

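```bash
python3 -c "
from h import *
favg(50);st()
snap('side','side14')
favg(30)
d=snap('side','side15')
for t in ('side13','side14','side15'):
    im=load(t); print(t)
a=load('side14')['image'].astype(int);b=load('side15')['image'].astype(int);c=load('side13')['image'].astype(int)
s=np.s_[130:260,150:260]
print(abs(a-b)[s].mean(),abs(c-b)[s].mean())
crop('side15',155,160,190,210,12,'q1');crop('side15',150,130,250,230,7,'q2')
"
```

```text
F mean [ 0.073 -0.026 -0.11 ] se [0.082 0.069 0.08 ]
t 24.3 p [0.6032 0.0492 0.1601] yaw -9.96 zt [ 0. -0. -1.] F [ 0.15  0.65 -0.11] w 0.0562 q [-0.17  0.58  0.07  1.66 -0.05  0.9  -1.83]
F mean [ 0.035  0.076 -0.04 ] se [0.099 0.107 0.065]
side13
side14
side15
1.7803030303030303 1.9155477855477856
```

View pics/q1.png

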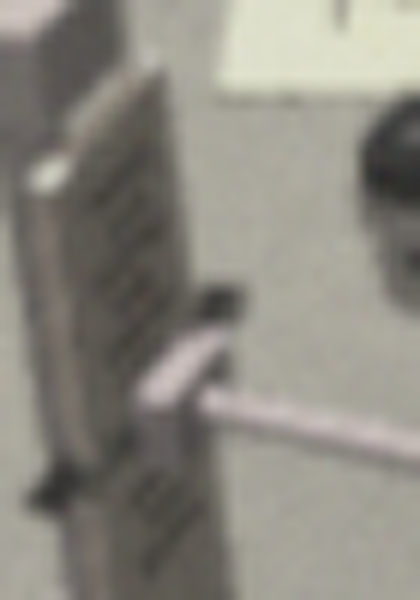

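View pics/q2.png

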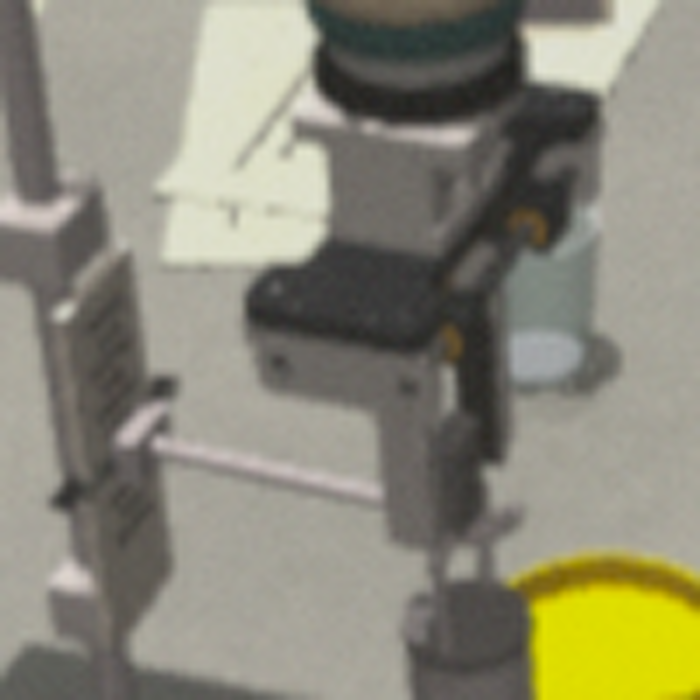

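The cartridge hangs free and still. I measure the sink from the arm's height and its pixel shift before and after.

```bash
python3 - <<'E'
from h import *
def hook(tag):
    d=load(tag);z=d['range_z'];v,u=np.mgrid[:420,:560]
    ray=np.linalg.inv(d['camera_matrix'])@np.stack([u.ravel(),v.ravel(),np.ones(u.size)])
    P=(d['R'].T@(ray*z.ravel()-d['t'][:,None])).T
    uu=np.array([.986,-.167]);nn=np.array([.167,.986])
    q=P[:,:2]-[.6,.0488]; s=q@uu;n=q@nn
    m=(z.ravel()>0)&(s>.04)&(s<.11)&(abs(n)<.007)&(P[:,2]>.15)&(P[:,2]<.28)
    print(tag,m.sum(),P[m,2].mean().round(4),np.median(P[m,2]).round(4))
for t in('side0','side7','side9','side13','side14','side15'):hook(t)
# predicted arm pixel vs sink, compare with bright rod row at some columns
d=load('side15');e=load('side0')
for tag in('side0','side14','side15'):
    g=load(tag)['image'].astype(float).sum(2)
    for c in(185,190,195,200):
        col=g[155:215,c]; 
        print(tag,c,155+np.argsort(-np.convolve(col-np.median(col),np.ones(3)/3,'same'))[:3])
for s in(.05,.07,.09,.11):
    for k in(0,.05,.055,.06,.065):
        p=np.array([.6+.986*s,.0488-.167*s,.25-k]); print(s,k,proj(d,p).round(1),end=' ')
    print()
crop('side0',155,150,190,215,10,'q3')
E
```

```text
side0 72 0.2495 0.2496
side7 73 0.2494 0.2496
side9 75 0.2496 0.2499
side13 71 0.1916 0.1918
side14 67 0.1911 0.1914
side15 70 0.1911 0.1912
side0 185 [164 165 156]
side0 190 [156 157 163]
side0 195 [157 158 156]
side0 200 [159 158 157]
side14 185 [164 163 162]
side14 190 [156 157 163]
side14 195 [157 158 156]
side14 200 [198 199 197]
side15 185 [164 165 156]
side15 190 [157 163 164]
side15 195 [158 157 156]
side15 200 [198 199 197]
0.05 0 [196.9 181.5] 0.05 0.05 [198.3 196.8] 0.05 0.055 [198.5 198.3] 0.05 0.06 [198.6 199.8] 0.05 0.065 [198.8 201.3] 
0.07 0 [189.9 180.2] 0.07 0.05 [191.6 195.5] 0.07 0.055 [191.7 197. ] 0.07 0.06 [191.9 198.5] 0.07 0.065 [192. 200.] 
0.09 0 [183.1 178.9] 0.09 0.05 [184.8 194.2] 0.09 0.055 [185.  195.7] 0.09 0.06 [185.2 197.2] 0.09 0.065 [185.3 198.6] 
0.11 0 [176.2 177.6] 0.11 0.05 [178.1 192.9] 0.11 0.055 [178.3 194.4] 0.11 0.06 [178.5 195.8] 0.11 0.065 [178.7 197.3]
```

View pics/q3.png

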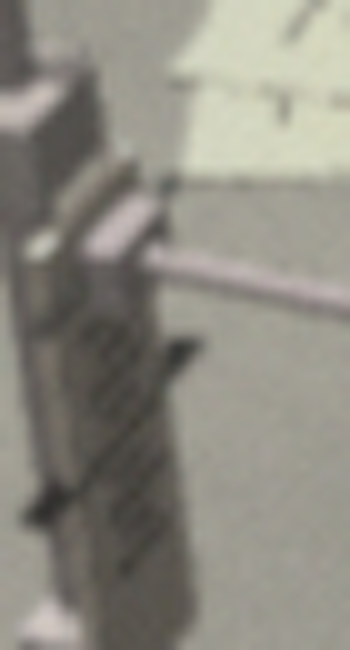

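Sink is 0.2495-0.1911 = 58.4 mm, about 292 g. The pointer sits practically at the long tick (q1 ~(135,395)), just above it, so the cartridge goes in the square tray. In-hand force gave 2.76 N, about 282 g, which agrees. I grip again and lift slowly.

```bash
python3 -m pendant '[{"gripper":0.4,"dx":0,"dy":0,"dz":0,"rx":0,"ry":0,"rz":0},{"gripper":0.3,"dx":0,"dy":0,"dz":0,"rx":0,"ry":0,"rz":0},{"gripper":0.3,"dx":0,"dy":0,"dz":0,"rx":0,"ry":0,"rz":0},{"gripper":0,"dx":0,"dy":0,"dz":0,"rx":0,"ry":0,"rz":0},{"gripper":0,"dx":0,"dy":0,"dz":0,"rx":0,"ry":0,"rz":0},{"gripper":0,"dx":0,"dy":0,"dz":0,"rx":0,"ry":0,"rz":0},{"gripper":0,"dx":0,"dy":0,"dz":-0.1,"rx":0,"ry":0,"rz":0},{"gripper":0,"dx":0,"dy":0,"dz":-0.3,"rx":0,"ry":0,"rz":0}]'; python3 -m pendant '[{"gripper":0,"dx":0,"dy":0,"dz":-0.4,"rx":0,"ry":0,"rz":0},{"gripper":0,"dx":0,"dy":0,"dz":-0.4,"rx":0,"ry":0,"rz":0},{"gripper":0,"dx":0,"dy":0,"dz":-0.4,"rx":0,"ry":0,"rz":0},{"gripper":0,"dx":0,"dy":0,"dz":-0.4,"rx":0,"ry":0,"rz":0},{"gripper":0,"dx":0,"dy":0,"dz":-0.4,"rx":0,"ry":0,"rz":0},{"gripper":0,"dx":0,"dy":0,"dz":-0.4,"rx":0,"ry":0,"rz":0},{"gripper":0,"dx":0,"dy":0,"dz":-0.4,"rx":0,"ry":0,"rz":0},{"gripper":0,"dx":0,"dy":0,"dz":-0.4,"rx":0,"ry":0,"rz":0}]'; python3 -m pendant '[{"gripper":0,"dx":0,"dy":0,"dz":-0.4,"rx":0,"ry":0,"rz":0},{"gripper":0,"dx":0,"dy":0,"dz":-0.4,"rx":0,"ry":0,"rz":0},{"gripper":0,"dx":0,"dy":0,"dz":-0.3,"rx":0,"ry":0,"rz":0},{"gripper":0,"dx":0,"dy":0,"dz":0,"rx":0,"ry":0,"rz":0}]'; python3 -c "
from h import *
st()
d=snap('side','side16');crop('side16',150,110,250,230,6,'r1')"
```

```text
t: 26.9
position: [0.6032, 0.0493, 0.1641]
tcp_rot: [-0.0, 0.996, -0.087, -0.0]
contact_force: [0.6, -0.7, 0.2]
grip_width: 0.0243
t: 27.9
position: [0.6031, 0.0492, 0.1963]
tcp_rot: [0.0, 0.996, -0.087, -0.0]
contact_force: [0.7, 0.9, -2.1]
grip_width: 0.0238
t: 28.4
position: [0.6031, 0.0491, 0.2072]
tcp_rot: [0.0, 0.996, -0.087, -0.0]
contact_force: [-0.1, -0.2, -2.5]
grip_width: 0.0236
t 28.4 p [0.6031 0.0491 0.2072] yaw -9.97 zt [-0. -0. -1.] F [-0.08 -0.25 -2.53] w 0.0236 q [-0.17  0.53  0.07  1.61 -0.04  1.01 -1.83]
```

View pics/r1.png

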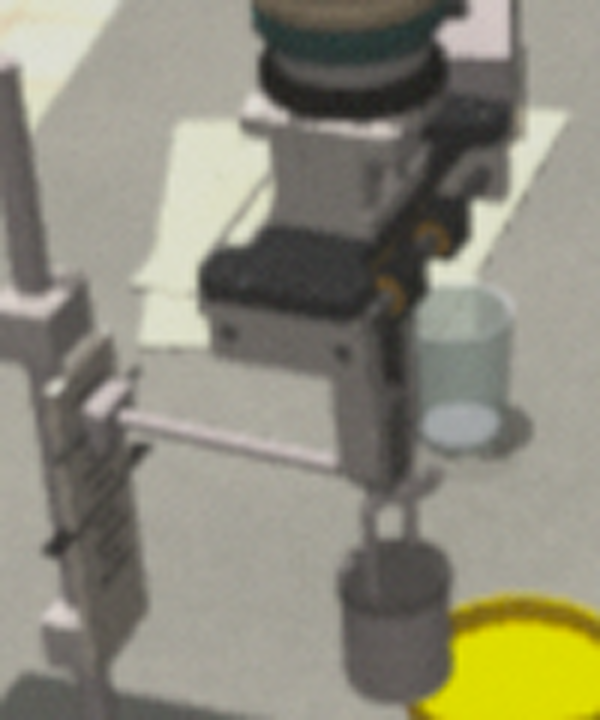

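```bash
python3 -m pendant '[{"gripper":0,"dx":0,"dy":0,"dz":-0.3,"rx":0,"ry":0,"rz":0},{"gripper":0,"dx":0,"dy":0,"dz":-0.3,"rx":0,"ry":0,"rz":0},{"gripper":0,"dx":0,"dy":0,"dz":-0.3,"rx":0,"ry":0,"rz":0},{"gripper":0,"dx":0,"dy":0,"dz":-0.3,"rx":0,"ry":0,"rz":0},{"gripper":0,"dx":0,"dy":0,"dz":-0.5,"rx":0,"ry":0,"rz":0},{"gripper":0,"dx":0,"dy":0,"dz":-0.9,"rx":0,"ry":0,"rz":0},{"gripper":0,"dx":0,"dy":0,"dz":-0.9,"rx":0,"ry":0,"rz":0},{"gripper":0,"dx":0,"dy":0,"dz":0,"rx":0,"ry":0,"rz":0}]'; python3 -c "
from h import *
plan([.518,.063,.2426])
d=snap('side','side17');crop('side17',150,110,250,230,6,'s1')"
```

```text
t: 29.45
position: [0.604, 0.0492, 0.2433]
tcp_rot: [-0.0, 0.996, -0.087, 0.001]
contact_force: [-1.0, 0.2, -3.1]
grip_width: 0.0238
t 29.45 p [0.604  0.0492 0.2433] yaw -9.96 zt [ 0.002  0.    -1.   ] F [-1.    0.25 -3.06] w 0.0238 q [-0.18  0.49  0.08  1.56 -0.04  1.09 -1.83]
shift cm after turn [-8.71  0.13  0.05]
```

View pics/s1.png

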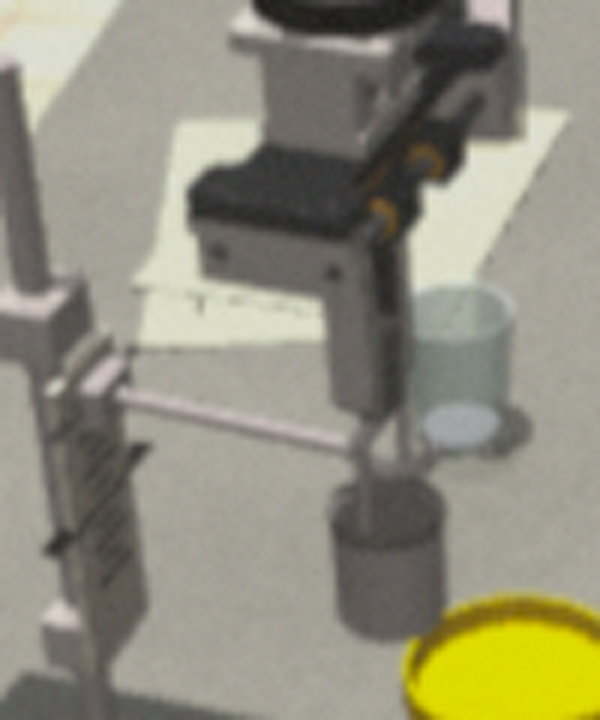

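```bash
python3 -m pendant '[{"gripper":0,"dx":-0.6,"dy":0,"dz":0,"rx":0,"ry":0,"rz":0},{"gripper":0,"dx":-1,"dy":0,"dz":0,"rx":0,"ry":0,"rz":0},{"gripper":0,"dx":-1,"dy":0,"dz":0,"rx":0,"ry":0,"rz":0},{"gripper":0,"dx":-1.2,"dy":0,"dz":0,"rx":0,"ry":0,"rz":0},{"gripper":0,"dx":-1.4,"dy":0,"dz":0,"rx":0,"ry":0,"rz":0},{"gripper":0,"dx":-1.4,"dy":0,"dz":0,"rx":0,"ry":0,"rz":0},{"gripper":0,"dx":-1.4,"dy":0,"dz":0,"rx":0,"ry":0,"rz":0},{"gripper":0,"dx":-0.6,"dy":0,"dz":0,"rx":0,"ry":0,"rz":0}]'; python3 - <<'E'
from h import *
d=snap('side','side18');crop('side18',150,110,290,250,5,'t1')
# square tray centre from rim points
z=d['range_z'];v,u=np.mgrid[:420,:560]
for tag in('side18','top0'):
    d=load(tag);z=d['range_z']
    ray=np.linalg.inv(d['camera_matrix'])@np.stack([u.ravel(),v.ravel(),np.ones(u.size)])
    P=(d['R'].T@(ray*z.ravel()-d['t'][:,None])).T
    m=(np.hypot(P[:,0]-.533,P[:,1]-.262)<.095)&(P[:,2]>.012)&(P[:,2]<.03)
    q=P[m]; print(tag,m.sum(),cv2.minAreaRect((q[:,:2]*1000).astype(np.float32)))
plan([.533,.262,.2426])
E
```

```text
t: 30.5
position: [0.5175, 0.0644, 0.2423]
tcp_rot: [-0.0, 0.996, -0.087, -0.0]
contact_force: [-0.1, -0.8, -2.3]
grip_width: 0.0241
side18 486 ((536.0380249023438, 262.3253173828125), (123.46851348876953, 122.44060516357422), 86.05613708496094)
top0 206 ((525.41259765625, 262.22515869140625), (123.35979461669922, 169.8842010498047), 88.35356140136719)
t 30.55 p [0.5171 0.0644 0.2423] yaw -9.93 zt [-0.  0. -1.] F [-2.04  0.11 -2.78] w 0.0238 q [-0.23  0.36  0.07  1.78 -0.03  1.   -1.89]
shift cm after turn [ -1.84 -19.73  -0.03]
```

View pics/t1.png

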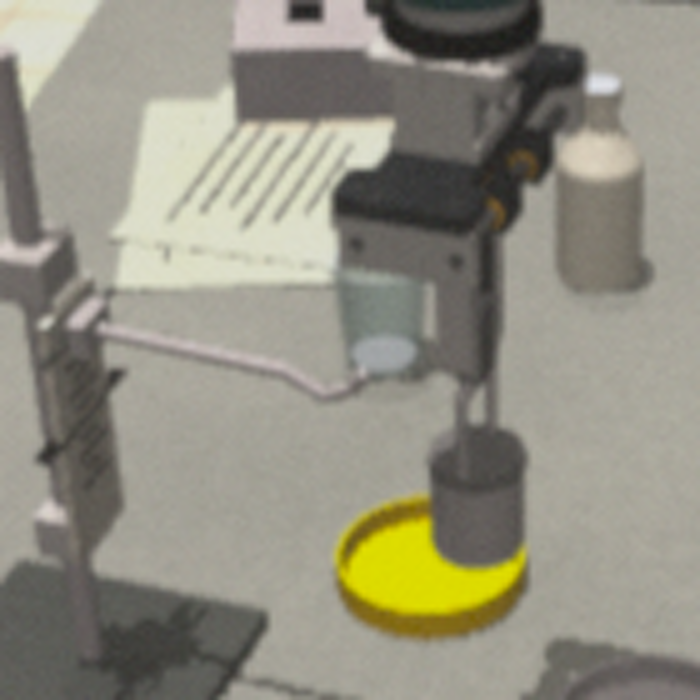

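```bash
python3 -m pendant '[{"gripper":0,"dx":-0.3,"dy":-2,"dz":0,"rx":0,"ry":0,"rz":0},{"gripper":0,"dx":-0.3,"dy":-4,"dz":0,"rx":0,"ry":0,"rz":0},{"gripper":0,"dx":-0.3,"dy":-5,"dz":0,"rx":0,"ry":0,"rz":0},{"gripper":0,"dx":-0.3,"dy":-5,"dz":0,"rx":0,"ry":0,"rz":0},{"gripper":0,"dx":-0.3,"dy":-3,"dz":0,"rx":0,"ry":0,"rz":0},{"gripper":0,"dx":0,"dy":-0.8,"dz":0,"rx":0,"ry":0,"rz":0},{"gripper":0,"dx":0,"dy":0,"dz":0,"rx":0,"ry":0,"rz":0},{"gripper":0,"dx":0,"dy":0,"dz":0,"rx":0,"ry":0,"rz":0}]'; python3 - <<'E'
from h import *
plan([.537,.2625,.0866])
d=snap('side','side19');crop('side19',140,180,310,350,4,'u1')
z=d['range_z'];v,u=np.mgrid[:420,:560]
ray=np.linalg.inv(d['camera_matrix'])@np.stack([u.ravel(),v.ravel(),np.ones(u.size)])
P=(d['R'].T@(ray*z.ravel()-d['t'][:,None])).T
p=r.get_obs()['position'][:2]
m=(np.hypot(*(P[:,:2]-p).T)<.045)&(P[:,2]>.1)&(P[:,2]<.24); q=P[m]
from scipy.optimize import least_squares
w=q[(q[:,2]>.168)&(q[:,2]<.212)][:,:2]
print('can',least_squares(lambda c:np.hypot(*(w-c).T)-.025,p,loss='soft_l1',f_scale=.002).x.round(4),q[:,2].min(),len(w))
E
```

```text
t: 31.55
position: [0.5384, 0.2593, 0.2421]
tcp_rot: [0.001, 0.996, -0.088, 0.0]
contact_force: [-0.6, 0.4, -3.1]
grip_width: 0.0238
t 31.55 p [0.5384 0.2593 0.2421] yaw -10.12 zt [ 0.    -0.001 -1.   ] F [-0.58  0.37 -3.1 ] w 0.0238 q [-0.52  0.48  0.04  1.58 -0.02  1.08 -2.23]
shift cm after turn [-0.2  -0.31 15.55]
can [0.5372 0.2583] 0.15875053275837686 284
```

View pics/u1.png

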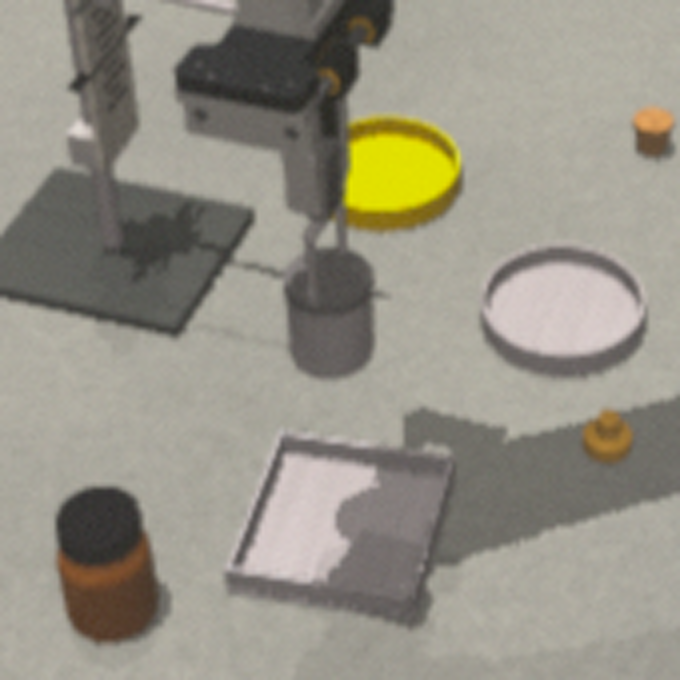

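```bash
python3 -m pendant '[{"gripper":0,"dx":-0.1,"dy":-0.4,"dz":1.5,"rx":0,"ry":0,"rz":0},{"gripper":0,"dx":0,"dy":0,"dz":3,"rx":0,"ry":0,"rz":0},{"gripper":0,"dx":0,"dy":0,"dz":3,"rx":0,"ry":0,"rz":0},{"gripper":0,"dx":0,"dy":0,"dz":2.5,"rx":0,"ry":0,"rz":0},{"gripper":0,"dx":0,"dy":0,"dz":2,"rx":0,"ry":0,"rz":0},{"gripper":0,"dx":0,"dy":0,"dz":1,"rx":0,"ry":0,"rz":0},{"gripper":0,"dx":0,"dy":0,"dz":0.5,"rx":0,"ry":0,"rz":0},{"gripper":0,"dx":0,"dy":0,"dz":0.3,"rx":0,"ry":0,"rz":0}]'; python3 - <<'E'
from h import *
plan([.537,.2625,.0866])
d=snap('side','side20');crop('side20',140,180,310,350,4,'v1')
E
```

```text
t: 32.6
position: [0.538, 0.2659, 0.1043]
tcp_rot: [-0.0, 0.996, -0.087, 0.0]
contact_force: [0.7, 0.4, -2.7]
grip_width: 0.024
t 32.6 p [0.538  0.2659 0.1043] yaw -9.97 zt [ 0.001  0.    -1.   ] F [ 0.71  0.35 -2.67] w 0.024 q [-0.52  0.63  0.02  1.73 -0.02  0.78 -2.23]
shift cm after turn [-0.04  0.36  1.77]
```

View pics/v1.png

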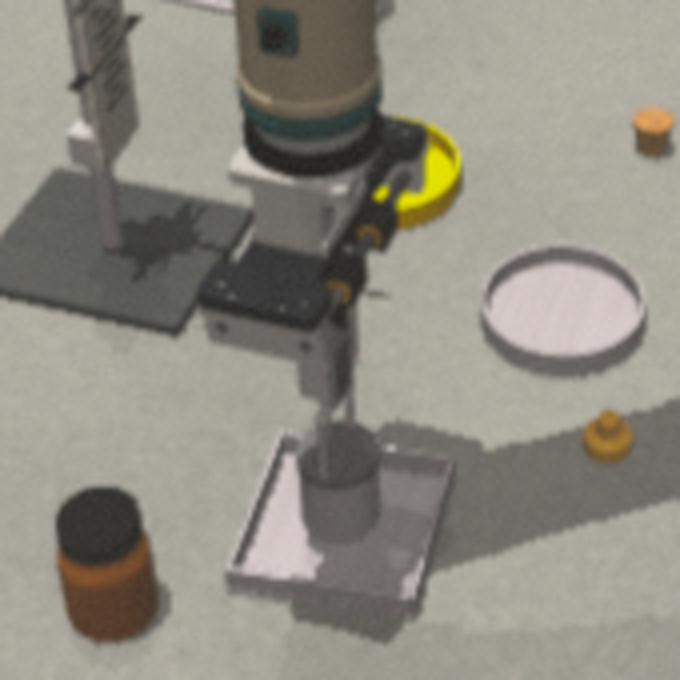

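```bash
python3 -m pendant '[{"gripper":0,"dx":0,"dy":0.2,"dz":0.5,"rx":0,"ry":0,"rz":0},{"gripper":0,"dx":0,"dy":0.1,"dz":0.4,"rx":0,"ry":0,"rz":0},{"gripper":0,"dx":0,"dy":0,"dz":0.3,"rx":0,"ry":0,"rz":0},{"gripper":0,"dx":0,"dy":0,"dz":0.2,"rx":0,"ry":0,"rz":0},{"gripper":0,"dx":0,"dy":0,"dz":0.15,"rx":0,"ry":0,"rz":0},{"gripper":0,"dx":0,"dy":0,"dz":0.1,"rx":0,"ry":0,"rz":0},{"gripper":0,"dx":0,"dy":0,"dz":0,"rx":0,"ry":0,"rz":0}]'; python3 - <<'E'
from h import *
st();favg(8);st()
E
```

```text
t: 33.52
position: [0.5372, 0.2629, 0.0876]
tcp_rot: [-0.0, 0.996, -0.087, 0.0]
contact_force: [-0.2, 0.4, -3.4]
grip_width: 0.0237
t 33.52 p [0.5372 0.2629 0.0876] yaw -9.96 zt [ 0.  0. -1.] F [-0.23  0.44 -3.41] w 0.0237 q [-0.52  0.65  0.02  1.75 -0.02  0.74 -2.23]
F mean [-0.131  0.167 -2.953] se [0.227 0.167 0.127]
t 33.92 p [0.5372 0.2628 0.0876] yaw -9.96 zt [ 0.  0. -1.] F [-0.31  0.77 -3.09] w 0.0238 q [-0.52  0.65  0.02  1.75 -0.02  0.74 -2.23]
```

```bash
python3 -m pendant '[{"gripper":0,"dx":0,"dy":0,"dz":0.1,"rx":0,"ry":0,"rz":0},{"gripper":0,"dx":0,"dy":0,"dz":0,"rx":0,"ry":0,"rz":0}]'; python3 -c "
from h import *
favg(5)"; python3 -m pendant '[{"gripper":0,"dx":0,"dy":0,"dz":0.05,"rx":0,"ry":0,"rz":0},{"gripper":0,"dx":0,"dy":0,"dz":0,"rx":0,"ry":0,"rz":0}]'; python3 -c "
from h import *
favg(5);st()"
```

```text
t: 34.17
position: [0.5375, 0.2629, 0.0874]
tcp_rot: [-0.0, 0.996, -0.087, 0.0]
contact_force: [-0.5, -0.1, 4.8]
grip_width: 0.0239
F mean [-0.864 -1.051  5.976] se [0.179 0.299 0.234]
t: 34.67
position: [0.5377, 0.2628, 0.0873]
tcp_rot: [-0.0, 0.996, -0.087, 0.001]
contact_force: [-0.6, -0.8, 7.5]
grip_width: 0.0236
F mean [-0.942 -1.278  8.166] se [0.335 0.148 0.085]
t 34.92 p [0.5377 0.2627 0.0873] yaw -9.98 zt [ 0.001  0.    -1.   ] F [-0.63 -1.41  8.1 ] w 0.0236 q [-0.52  0.65  0.02  1.75 -0.02  0.74 -2.23]
```

On the floor: Fz went from -3 N to +8 N. I back up 1 mm, release and rise slowly.

```bash
python3 -m pendant '[{"gripper":0,"dx":0,"dy":0,"dz":-0.08,"rx":0,"ry":0,"rz":0},{"gripper":0.4,"dx":0,"dy":0,"dz":0,"rx":0,"ry":0,"rz":0},{"gripper":0.7,"dx":0,"dy":0,"dz":0,"rx":0,"ry":0,"rz":0},{"gripper":0.8,"dx":0,"dy":0,"dz":0,"rx":0,"ry":0,"rz":0},{"gripper":0.8,"dx":0,"dy":0,"dz":0,"rx":0,"ry":0,"rz":0},{"gripper":0.8,"dx":0,"dy":0,"dz":0,"rx":0,"ry":0,"rz":0}]'; python3 - <<'E'
from h import *
st()
d=snap('side','side21');crop('side21',180,190,280,340,4,'w1')
E
```

```text
t: 35.67
position: [0.5371, 0.2629, 0.0868]
tcp_rot: [0.0, 0.996, -0.087, -0.0]
contact_force: [-0.4, -0.2, -0.2]
grip_width: 0.0703
t 35.67 p [0.5371 0.2629 0.0868] yaw -9.96 zt [-0. -0. -1.] F [-0.36 -0.2  -0.22] w 0.0703 q [-0.52  0.66  0.02  1.75 -0.02  0.74 -2.23]
```

View pics/w1.png

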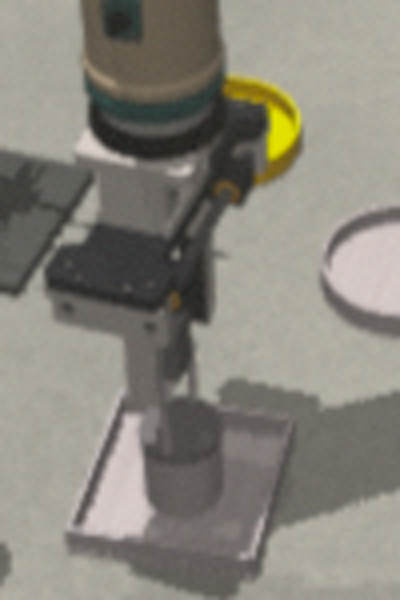

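```bash
python3 -m pendant '[{"gripper":0.8,"dx":0,"dy":0,"dz":-0.7,"rx":0,"ry":0,"rz":0},{"gripper":0.8,"dx":0,"dy":0,"dz":-1.5,"rx":0,"ry":0,"rz":0},{"gripper":0.8,"dx":0,"dy":0,"dz":-2,"rx":0,"ry":0,"rz":0},{"gripper":0.8,"dx":0,"dy":0,"dz":-3,"rx":0,"ry":0,"rz":0},{"gripper":0.8,"dx":0,"dy":0,"dz":-4,"rx":0,"ry":0,"rz":0},{"gripper":0.8,"dx":0,"dy":0,"dz":-3,"rx":0,"ry":0,"rz":0},{"gripper":0.8,"dx":0,"dy":0,"dz":0,"rx":0,"ry":0,"rz":0},{"gripper":0.8,"dx":0,"dy":0,"dz":0,"rx":0,"ry":0,"rz":0}]'; python3 - <<'E'
from h import *
st()
d=snap('side','side22');t=snap('top','top22')
z=d['range_z'];v,u=np.mgrid[:420,:560]
ray=np.linalg.inv(d['camera_matrix'])@np.stack([u.ravel(),v.ravel(),np.ones(u.size)])
P=(d['R'].T@(ray*z.ravel()-d['t'][:,None])).T
q=P[np.hypot(P[:,0]-.5365,P[:,1]-.2625)<.04]
from scipy.optimize import least_squares
for lo,hi in((.03,.05),(.05,.062)):
    w=q[(q[:,2]>lo)&(q[:,2]<hi)][:,:2]
    print('can',lo,least_squares(lambda c:np.hypot(*(w-c).T)-.025,[.537,.262],loss='soft_l1',f_scale=.002).x.round(4),len(w))
w=q[(q[:,2]>.15)&(q[:,2]<.168)]; print('tab top',len(w),np.median(w,0))
qq=P[:,:2]-[.6,.0488]; s=qq@[.986,-.167]; n=qq@[.167,.986]
m=(z.ravel()>0)&(s>.04)&(s<.11)&(abs(n)<.007)&(P[:,2]>.15)&(P[:,2]<.28)
print('hook z',P[m,2].mean(),m.sum())
E
```

```text
t: 36.72
position: [0.5366, 0.2626, 0.2287]
tcp_rot: [0.0, 0.996, -0.087, -0.0]
contact_force: [-0.1, 0.7, 0.1]
grip_width: 0.0753
t 36.73 p [0.5366 0.2626 0.2287] yaw -9.96 zt [-0.001 -0.    -1.   ] F [-0.11  0.67  0.08] w 0.0753 q [-0.52  0.49  0.03  1.6  -0.02  1.05 -2.23]
can 0.03 [0.5361 0.2618] 109
can 0.05 [0.536  0.2621] 84
tab top 60 [0.53555893 0.26514578 0.15708002]
hook z 0.2497312665975798 70
```

View pics/side22.png

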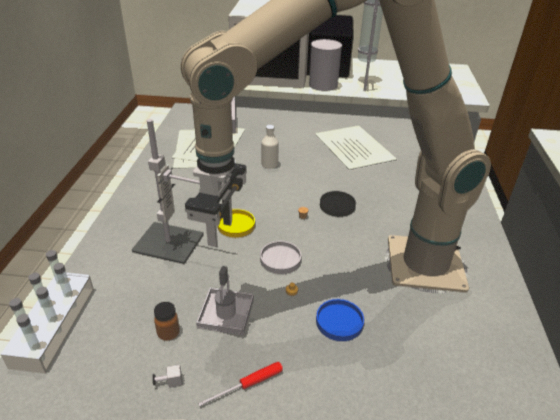

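The cartridge stands upright and centred in the square tray at (225,305), the hook is back at 0.2497 (zero), and the bystanders look unmoved. The gripper is clear above, so I hand in.

```bash
python3 -c "
from h import *
print(r.finish_job()); st()"
```

```text
the job is handed in; nothing more can be done
None
the job is handed in; nothing more can be done
```

I weighed the cartridge at about 292 g and stood it in the square tray. The job was handed in at about 37 s of the 67 s allowed, and no verdict was reported.

- **Weighing:** I hung the cartridge on the hook at low speed, let go, and left it untouched for about 4 s. The last two pictures showed no movement. The hook had sunk 58.4 mm, which gives 292 g. The wrist force while holding it gave 2.76 N, about 282 g, so the two roughly agree. The pointer sat almost on the long tick, so this is within the 20 g band where either tray counts.
- **Last checks:**
  - The cartridge axis is at (0.536, 0.262), within about 1 mm of the tray centre, and it stands upright and let go.
  - The hook arm is back at its unloaded height (0.2497 m against 0.2495 m at the start).
  - The bystanders looked unmoved in the side picture. I did not measure them or look at the final top view.
- **What disagreed:**
  - The real fingertips were about 37 mm above the reported TCP height. I corrected for this from the camera depth before gripping.
  - At first the bar pressed sideways on the hook with up to about 4 N. I corrected this by a few millimetres before releasing.
  - Setting down in the tray pressed with about 8 N for roughly half a second before I eased off.
- **Not measured:** I never read the hook's speed directly. I kept it down by moving at most about 5 mm per row (0.04 m/s) while the bar was on the hook.

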